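# Wedge the lino blocks and lock the printing board

## Task

Set up the red printing board: for each lino block on it, find by trying the spacers, thinnest first, the one that just fits the gap between the block and its rail (the thickest that goes in), and leave that one lying fully down in the gap, centred along the block. When every block has its spacer, press the yellow quarter-turn lock down and turn it clockwise ninety degrees until it stays caught; leave the spacers that are not needed on the green mat, and do not push the ink jar about.

Things in the scene. Friction and masses are not known exactly. Their poses are not given: they have to be found in the camera images.
- board: red printing board, fixed, 160 x 385 x 8 mm (x, y, z), origin centre of underside. Three bays at y = +132.5 (bay 1), +32.5 (2), -67.5 mm (3), all at x = 0: each has on its +y side a fixed aluminium rail, 38 mm long in x, 12 thick, 16 high above the board's top; two or three bays hold a lino block, in a low cradle, the rest are empty. At y = -152.5 mm is the quarter-turn lock
- rail1_face (a point): foot of the flat inner (-y) face of bay 1's rail, mid-length, at the level of the board's top; axes as the board's. The gap of bay 1 begins here and runs to the board's -y, up to the block, which is centred on the same x
- rail2_face (a point): foot of the flat inner (-y) face of bay 2's rail, mid-length, at the level of the board's top; axes as the board's. The gap of bay 2 begins here and runs to the board's -y, up to the block, which is centred on the same x
- rail3_face (a point): foot of the flat inner (-y) face of bay 3's rail, mid-length, at the level of the board's top; axes as the board's. The gap of bay 3 begins here and runs to the board's -y, up to the block, which is centred on the same x
- block_a: lino block (grey-blue top, four dark stripes) on a metal mount, 0.5 kg, standing in one bay's cradle, against its back (or absent); 38 mm long in x, 16 high; axes as the board's; origin on the board's top, 38 mm to -y of the rail's face. Its gap, 19 to 32 mm, is not told: one spacer fits with 1.5 mm to spare in all, the next thicker will not go in, the next thinner has over 5 mm of play
- block_b: lino block (grey-green top, dark ring) on a metal mount, 0.5 kg, standing in one bay's cradle, against its back (or absent); 38 mm long in x, 16 high; axes as the board's; origin on the board's top, 38 mm to -y of the rail's face. Its gap, 19 to 32 mm, is not told: one spacer fits with 1.5 mm to spare in all, the next thicker will not go in, the next thinner has over 5 mm of play
- block_c: lino block (brown top, dark diamond) on a metal mount, 0.5 kg, standing in one bay's cradle, against its back (or absent); 38 mm long in x, 16 high; axes as the board's; origin on the board's top, 38 mm to -y of the rail's face. Its gap, 19 to 32 mm, is not told: one spacer fits with 1.5 mm to spare in all, the next thicker will not go in, the next thinner has over 5 mm of play
- spacer_14: yellow spacer bar, loose, 60 mm long (its x), 14 thick (its y, fills the gap), 18 high, 20 to 80 g; origin centre of underside; the lowest 3.6 mm are 2.4 mm narrower, as a lead-in. Goes in from above, flat on the board's top, length along the board's x, centred on the block; 11 mm stick out at each end, so it can be held by its two ends all the way down
- spacer_18: green spacer bar, loose, 60 mm long (its x), 18 thick (its y, fills the gap), 18 high, 20 to 80 g; origin centre of underside; the lowest 3.6 mm are 2.4 mm narrower, as a lead-in. Goes in from above, flat on the board's top, length along the board's x, centred on the block; 11 mm stick out at each end, so it can be held by its two ends all the way down
- spacer_22: blue spacer bar, loose, 60 mm long (its x), 22 thick (its y, fills the gap), 18 high, 20 to 80 g; origin centre of underside; the lowest 3.6 mm are 2.4 mm narrower, as a lead-in. Goes in from above, flat on the board's top, length along the board's x, centred on the block; 11 mm stick out at each end, so it can be held by its two ends all the way down
- spacer_26: orange spacer bar, loose, 60 mm long (its x), 26 thick (its y, fills the gap), 18 high, 20 to 80 g; origin centre of underside; the lowest 3.6 mm are 2.4 mm narrower, as a lead-in. Goes in from above, flat on the board's top, length along the board's x, centred on the block; 11 mm stick out at each end, so it can be held by its two ends all the way down
- spacer_30: purple spacer bar, loose, 60 mm long (its x), 30 thick (its y, fills the gap), 18 high, 20 to 80 g; origin centre of underside; the lowest 3.6 mm are 2.4 mm narrower, as a lead-in. Goes in from above, flat on the board's top, length along the board's x, centred on the block; 11 mm stick out at each end, so it can be held by its two ends all the way down
- mat: dark green cutting mat flat on the table, fixed, 170 x 270 mm (x, y), 1 mm thick to look at (things on it lie at table height); origin at its centre. The spacers start on it, side by side
- lock_head (a point): centre of the top of the lock's yellow wing head, 60 mm above the board's underside when up; axes turn with the head. The head is a bar 38 mm long (its x), 12 thick (its y), 26 high, over a dark round housing of 22 mm radius whose top is 26 mm above the board's underside, 8 mm below the head
- lock_press (a joint): how far the lock head is pressed down, m: 0 up (start), 0.0075 fully down; a spring pushes up (4 N at the top, 9.5 N fully down). It must be more than 4.5 mm down before the head can turn; once the cam has caught it stays about 4 mm down by itself
- lock_turn (a joint): angle of the lock head, rad: 0 open (start; head along the board's x), 1.57 locked (head across); grows clockwise seen from above. Let go while turned, the cam holds it there
- ink_jar: closed ink jar, bystander, 56 mm across, 65 mm high; origin under its centre
Not all that is in view belongs to the job. Several things have the shape of the spacer_14; the one meant has the colours described above.

How it is judged:
On the way, in this order (a step that is already met when the one before it is completed fails the run):
1. every block on the board has the spacer that just fits lying in its gap (((x of spacer_14 in the frame of block_a between -0.012 and 0.012 m and y of spacer_14 in the frame of block_a above 0.0286 m and z of spacer_14 in the frame of block_a between -0.003 and 0.0025 m and y of block_a_c0 in the frame of spacer_14 between -0.0104 and 0.0104 m and angle between the x axis of spacer_14 and the x axis of block_a, either way round below 0.12 rad) or (x of spacer_18 in the frame of block_a between -0.012 and 0.012 m and y of spacer_18 in the frame of block_a above 0.0266 m and z of spacer_18 in the frame of block_a between -0.003 and 0.0025 m and y of block_a_c0 in the frame of spacer_18 between -0.0124 and 0.0124 m and angle between the x axis of spacer_18 and the x axis of block_a, either way round below 0.12 rad) or (x of spacer_22 in the frame of block_a between -0.012 and 0.012 m and y of spacer_22 in the frame of block_a above 0.0246 m and z of spacer_22 in the frame of block_a between -0.003 and 0.0025 m and y of block_a_c0 in the frame of spacer_22 between -0.0144 and 0.0144 m and angle between the x axis of spacer_22 and the x axis of block_a, either way round below 0.12 rad) or (x of spacer_26 in the frame of block_a between -0.012 and 0.012 m and y of spacer_26 in the frame of block_a above 0.0226 m and z of spacer_26 in the frame of block_a between -0.003 and 0.0025 m and y of block_a_c0 in the frame of spacer_26 between -0.0164 and 0.0164 m and angle between the x axis of spacer_26 and the x axis of block_a, either way round below 0.12 rad) or (x of spacer_30 in the frame of block_a between -0.012 and 0.012 m and y of spacer_30 in the frame of block_a above 0.0206 m and z of spacer_30 in the frame of block_a between -0.003 and 0.0025 m and y of block_a_c0 in the frame of spacer_30 between -0.0184 and 0.0184 m and angle between the x axis of spacer_30 and the x axis of block_a, either way round below 0.12 rad)) and ((x of spacer_14 in the frame of block_b between -0.012 and 0.012 m and y of spacer_14 in the frame of block_b above 0.0286 m and z of spacer_14 in the frame of block_b between -0.003 and 0.0025 m and y of block_b_c0 in the frame of spacer_14 between -0.0104 and 0.0104 m and angle between the x axis of spacer_14 and the x axis of block_b, either way round below 0.12 rad) or (x of spacer_18 in the frame of block_b between -0.012 and 0.012 m and y of spacer_18 in the frame of block_b above 0.0266 m and z of spacer_18 in the frame of block_b between -0.003 and 0.0025 m and y of block_b_c0 in the frame of spacer_18 between -0.0124 and 0.0124 m and angle between the x axis of spacer_18 and the x axis of block_b, either way round below 0.12 rad) or (x of spacer_22 in the frame of block_b between -0.012 and 0.012 m and y of spacer_22 in the frame of block_b above 0.0246 m and z of spacer_22 in the frame of block_b between -0.003 and 0.0025 m and y of block_b_c0 in the frame of spacer_22 between -0.0144 and 0.0144 m and angle between the x axis of spacer_22 and the x axis of block_b, either way round below 0.12 rad) or (x of spacer_26 in the frame of block_b between -0.012 and 0.012 m and y of spacer_26 in the frame of block_b above 0.0226 m and z of spacer_26 in the frame of block_b between -0.003 and 0.0025 m and y of block_b_c0 in the frame of spacer_26 between -0.0164 and 0.0164 m and angle between the x axis of spacer_26 and the x axis of block_b, either way round below 0.12 rad) or (x of spacer_30 in the frame of block_b between -0.012 and 0.012 m and y of spacer_30 in the frame of block_b above 0.0206 m and z of spacer_30 in the frame of block_b between -0.003 and 0.0025 m and y of block_b_c0 in the frame of spacer_30 between -0.0184 and 0.0184 m and angle between the x axis of spacer_30 and the x axis of block_b, either way round below 0.12 rad)) and ((x of spacer_14 in the frame of block_c between -0.012 and 0.012 m and y of spacer_14 in the frame of block_c above 0.0286 m and z of spacer_14 in the frame of block_c between -0.003 and 0.0025 m and y of block_c_c0 in the frame of spacer_14 between -0.0104 and 0.0104 m and angle between the x axis of spacer_14 and the x axis of block_c, either way round below 0.12 rad) or (x of spacer_18 in the frame of block_c between -0.012 and 0.012 m and y of spacer_18 in the frame of block_c above 0.0266 m and z of spacer_18 in the frame of block_c between -0.003 and 0.0025 m and y of block_c_c0 in the frame of spacer_18 between -0.0124 and 0.0124 m and angle between the x axis of spacer_18 and the x axis of block_c, either way round below 0.12 rad) or (x of spacer_22 in the frame of block_c between -0.012 and 0.012 m and y of spacer_22 in the frame of block_c above 0.0246 m and z of spacer_22 in the frame of block_c between -0.003 and 0.0025 m and y of block_c_c0 in the frame of spacer_22 between -0.0144 and 0.0144 m and angle between the x axis of spacer_22 and the x axis of block_c, either way round below 0.12 rad) or (x of spacer_26 in the frame of block_c between -0.012 and 0.012 m and y of spacer_26 in the frame of block_c above 0.0226 m and z of spacer_26 in the frame of block_c between -0.003 and 0.0025 m and y of block_c_c0 in the frame of spacer_26 between -0.0164 and 0.0164 m and angle between the x axis of spacer_26 and the x axis of block_c, either way round below 0.12 rad) or (x of spacer_30 in the frame of block_c between -0.012 and 0.012 m and y of spacer_30 in the frame of block_c above 0.0206 m and z of spacer_30 in the frame of block_c between -0.003 and 0.0025 m and y of block_c_c0 in the frame of spacer_30 between -0.0184 and 0.0184 m and angle between the x axis of spacer_30 and the x axis of block_c, either way round below 0.12 rad))), for 0.2 s.
2. the lock head is down and turned until it has caught (value of joint lock_turn above 1.3 rad and value of joint lock_press above 0.0025 m), for 0.2 s.
At the end, for the whole second after the job is handed in: Each block's gap holds the thickest spacer that goes in (under 2.4 mm free on either side), flat on the board (2.5 mm), centred along the block (12 mm) and straight (0.12 rad); other spacers' centres on the mat; lock head turned at least 1.3 rad and held 2.5 mm or more down; spacers at rest (all of step 1 and all of step 2 and ((x of spacer_14 in the frame of mat between -0.085 and 0.085 m and y of spacer_14 in the frame of mat between -0.135 and 0.135 m and z of spacer_14 in the frame of mat between -0.004 and 0.02 m) or (x of spacer_14 in the frame of block_a between -0.012 and 0.012 m and y of spacer_14 in the frame of block_a above 0.0286 m and z of spacer_14 in the frame of block_a between -0.003 and 0.0025 m and y of block_a_c0 in the frame of spacer_14 between -0.0104 and 0.0104 m and angle between the x axis of spacer_14 and the x axis of block_a, either way round below 0.12 rad) or (x of spacer_14 in the frame of block_b between -0.012 and 0.012 m and y of spacer_14 in the frame of block_b above 0.0286 m and z of spacer_14 in the frame of block_b between -0.003 and 0.0025 m and y of block_b_c0 in the frame of spacer_14 between -0.0104 and 0.0104 m and angle between the x axis of spacer_14 and the x axis of block_b, either way round below 0.12 rad) or (x of spacer_14 in the frame of block_c between -0.012 and 0.012 m and y of spacer_14 in the frame of block_c above 0.0286 m and z of spacer_14 in the frame of block_c between -0.003 and 0.0025 m and y of block_c_c0 in the frame of spacer_14 between -0.0104 and 0.0104 m and angle between the x axis of spacer_14 and the x axis of block_c, either way round below 0.12 rad)) and ((x of spacer_18 in the frame of mat between -0.085 and 0.085 m and y of spacer_18 in the frame of mat between -0.135 and 0.135 m and z of spacer_18 in the frame of mat between -0.004 and 0.02 m) or (x of spacer_18 in the frame of block_a between -0.012 and 0.012 m and y of spacer_18 in the frame of block_a above 0.0266 m and z of spacer_18 in the frame of block_a between -0.003 and 0.0025 m and y of block_a_c0 in the frame of spacer_18 between -0.0124 and 0.0124 m and angle between the x axis of spacer_18 and the x axis of block_a, either way round below 0.12 rad) or (x of spacer_18 in the frame of block_b between -0.012 and 0.012 m and y of spacer_18 in the frame of block_b above 0.0266 m and z of spacer_18 in the frame of block_b between -0.003 and 0.0025 m and y of block_b_c0 in the frame of spacer_18 between -0.0124 and 0.0124 m and angle between the x axis of spacer_18 and the x axis of block_b, either way round below 0.12 rad) or (x of spacer_18 in the frame of block_c between -0.012 and 0.012 m and y of spacer_18 in the frame of block_c above 0.0266 m and z of spacer_18 in the frame of block_c between -0.003 and 0.0025 m and y of block_c_c0 in the frame of spacer_18 between -0.0124 and 0.0124 m and angle between the x axis of spacer_18 and the x axis of block_c, either way round below 0.12 rad)) and ((x of spacer_22 in the frame of mat between -0.085 and 0.085 m and y of spacer_22 in the frame of mat between -0.135 and 0.135 m and z of spacer_22 in the frame of mat between -0.004 and 0.02 m) or (x of spacer_22 in the frame of block_a between -0.012 and 0.012 m and y of spacer_22 in the frame of block_a above 0.0246 m and z of spacer_22 in the frame of block_a between -0.003 and 0.0025 m and y of block_a_c0 in the frame of spacer_22 between -0.0144 and 0.0144 m and angle between the x axis of spacer_22 and the x axis of block_a, either way round below 0.12 rad) or (x of spacer_22 in the frame of block_b between -0.012 and 0.012 m and y of spacer_22 in the frame of block_b above 0.0246 m and z of spacer_22 in the frame of block_b between -0.003 and 0.0025 m and y of block_b_c0 in the frame of spacer_22 between -0.0144 and 0.0144 m and angle between the x axis of spacer_22 and the x axis of block_b, either way round below 0.12 rad) or (x of spacer_22 in the frame of block_c between -0.012 and 0.012 m and y of spacer_22 in the frame of block_c above 0.0246 m and z of spacer_22 in the frame of block_c between -0.003 and 0.0025 m and y of block_c_c0 in the frame of spacer_22 between -0.0144 and 0.0144 m and angle between the x axis of spacer_22 and the x axis of block_c, either way round below 0.12 rad)) and ((x of spacer_26 in the frame of mat between -0.085 and 0.085 m and y of spacer_26 in the frame of mat between -0.135 and 0.135 m and z of spacer_26 in the frame of mat between -0.004 and 0.02 m) or (x of spacer_26 in the frame of block_a between -0.012 and 0.012 m and y of spacer_26 in the frame of block_a above 0.0226 m and z of spacer_26 in the frame of block_a between -0.003 and 0.0025 m and y of block_a_c0 in the frame of spacer_26 between -0.0164 and 0.0164 m and angle between the x axis of spacer_26 and the x axis of block_a, either way round below 0.12 rad) or (x of spacer_26 in the frame of block_b between -0.012 and 0.012 m and y of spacer_26 in the frame of block_b above 0.0226 m and z of spacer_26 in the frame of block_b between -0.003 and 0.0025 m and y of block_b_c0 in the frame of spacer_26 between -0.0164 and 0.0164 m and angle between the x axis of spacer_26 and the x axis of block_b, either way round below 0.12 rad) or (x of spacer_26 in the frame of block_c between -0.012 and 0.012 m and y of spacer_26 in the frame of block_c above 0.0226 m and z of spacer_26 in the frame of block_c between -0.003 and 0.0025 m and y of block_c_c0 in the frame of spacer_26 between -0.0164 and 0.0164 m and angle between the x axis of spacer_26 and the x axis of block_c, either way round below 0.12 rad)) and ((x of spacer_30 in the frame of mat between -0.085 and 0.085 m and y of spacer_30 in the frame of mat between -0.135 and 0.135 m and z of spacer_30 in the frame of mat between -0.004 and 0.02 m) or (x of spacer_30 in the frame of block_a between -0.012 and 0.012 m and y of spacer_30 in the frame of block_a above 0.0206 m and z of spacer_30 in the frame of block_a between -0.003 and 0.0025 m and y of block_a_c0 in the frame of spacer_30 between -0.0184 and 0.0184 m and angle between the x axis of spacer_30 and the x axis of block_a, either way round below 0.12 rad) or (x of spacer_30 in the frame of block_b between -0.012 and 0.012 m and y of spacer_30 in the frame of block_b above 0.0206 m and z of spacer_30 in the frame of block_b between -0.003 and 0.0025 m and y of block_b_c0 in the frame of spacer_30 between -0.0184 and 0.0184 m and angle between the x axis of spacer_30 and the x axis of block_b, either way round below 0.12 rad) or (x of spacer_30 in the frame of block_c between -0.012 and 0.012 m and y of spacer_30 in the frame of block_c above 0.0206 m and z of spacer_30 in the frame of block_c between -0.003 and 0.0025 m and y of block_c_c0 in the frame of spacer_30 between -0.0184 and 0.0184 m and angle between the x axis of spacer_30 and the x axis of block_c, either way round below 0.12 rad)) and linear speed of each of spacer_14, spacer_18, spacer_22, spacer_26, spacer_30 below 0.02 m/s); the robot touches nothing.
It fails at once if the ink jar is pushed more than 5 cm away or knocked over (distance of ink_jar from where it was at the start of the episode above 0.05 m or angle between ink_jar's own z axis and vertical above 0.6 rad).
Of block_a, block_b, block_c only 2 to 3 are there at a start; the rules pass over those that are not, and their reading is None.
At some moment in a run one of spacer_14, spacer_18, spacer_22, spacer_26, spacer_30 may be knocked a few centimetres aside while the robot is not near it.
Once in a run the grip may slacken for a moment while it holds something.
It also fails if it takes over 210 s, if anything falls off the work surface, if the arm or the gripper's body presses on something with over 40 N, if the wrist force passes 120 N, or if a joint passes its speed limit or range.

## Robot

A 6-joint arm with a two-finger parallel gripper is mounted at the origin on the work surface. World frame = base frame: x ahead of the robot, y to its left, z up, the work surface at z = 0. Lengths are in m, angles in rad, forces in N, time in s.
With the tool pointing down it reaches from about 0.3 to 0.775 m from the base axis. Payload 14.6 kg.
Tool frame: the origin (TCP) lies between the finger pads; the fingertips stand 11 mm ahead of it and the grasp point (between the pads) lies 8 mm behind it; z points along the fingers, y is the line along which they close (so a half turn about z gives the same grasp; the last joint's range is limited). The gripper opens to 85 mm and grips with 20 to 120 N. Pads are 22 mm wide; open, the fingers measure 114 mm over their backs; the gripper's body (76 mm by 85 mm) begins 54 mm behind the grasp point. The pads swing forward as they close: fully open they stand 13 mm farther back than shut.
Start: joints at [1.119, 0.3, 1.521, -0, 1.321, -0.067], TCP at [0.206, 0.51, 0.242] pointing down, gripper open.
Joint ranges: [-3.03, 3.03], [-0.79, 2.21], [0.23, 2.52], [-1.04, 4.18], [0, 3.07], [-2.55, 2.55]. Speed limits (rad/s): [2.22, 2.22, 2.57, 3.14, 3.14, 3.14].

## Interface

Orientations are given as a unit quaternion [x, y, z, w].
In Python, from plant import arm, eyes, workorder gives the robot as it stands.
- The arm moves only by the tool servo_tool, never from a script. Its argument "commands" is a list of rows, each a list of 7 numbers: the shift along the world's x, y, z in m, then the turn, a rotation vector about the world's x, y, z in units of 8 degrees (1.0 is 8 degrees), then the opening, from -1 (shut) to 1 (fully open). A call has 1 to 8 rows; each row is the pose to reach, as a shift and turn from the pose commanded when the call began; what a row does not reach only later rows make up. A row lasts 1/10 s, in which the tool goes at most 50 mm and 8.59 degrees, less where a joint would pass 70% of its speed; a pose out of reach is approached as far as the arm can. A call with a gripper value outside its range is refused whole. The fingers move at their own pace and stop on an object; "force" is the grip in N (left out, the last holds). Time passes only in rows, so rows that repeat a pose let the fingers close. It gives the time, the measured TCP pose, the force, the opening and the grip force at its end, in the units of the state.
- arm.get_obs(): the state, without advancing time (a new reading comes with each control period).
- eyes.read_camera(name): name is "scene" or "top" or "wrist"; returns a dict with "color" (400x640x3 uint8, red, green, blue), "fx", "fy", "cx", "cy" (pixels), "view" (4x4, takes a point from world to camera coordinates). Camera axes: x right, y down, z forward; pixel columns grow to the right and rows downward; lengths in m; the calibration is good to about 2 mm. A picture is of the moment at which its call begins. There is no depth.
- workorder.job_done(): hands the job in; it is judged then, once.
The state is a dict: "clock": time; "joints": joint angles; "joint_vel": joint speeds; "effort": joint torques, N m; "tcp_pos": TCP position; "ee_rot": TCP orientation; "wrist_force": force on the tool from outside, world axes, zero at the start; "ft_torque": the same for the moment, N m; "gripper_width": finger opening in m; "finger_force": force on a finger pad.
Only numpy, scipy, OpenCV 4.12 (cv2) and the standard library are available. Lean on these libraries where they do the work, as an engineer would, in place of code of your own. Each camera call takes 0.05 s, during which the arm holds its last target. There are 200 camera calls.

## Working session

There is one attempt and no reset: what is moved stays moved. The work goes in short steps, Python scripts to look and compute and a tool call to move; the robot and the scene stay as the last step left them, time stands still between calls to the robot, and variables do not carry over. Pictures are saved under pics/ and viewed, at most 15 in all, crops included, and the job is handed in when it is done.

Besides the shell and the picture viewer there is one more tool, called after "Emit:" by a JSON object that holds its "fn" and its "kwargs". servo_tool: Moves the arm, as the interface text tells. Its arguments: {"type":"object","properties":{"commands":{"type":"array"},"force":{"type":"number"}},"required":["commands"]}

```bash
mkdir -p pics; ls
cat > h.py <<'E'
import numpy as np, cv2, sys
sys.path.insert(0,'.')
from plant import arm, eyes, workorder
def shot(name,fn=None):
    d=eyes.read_camera(name)
    if fn: cv2.imwrite('pics/'+fn,d['color'][:,:,::-1])
    return d
def ray(d,u,v,z):
    V=np.array(d['view']);R=V[:3,:3];t=V[:3,3]
    c=-R.T@t; r=R.T@np.array([(u-d['cx'])/d['fx'],(v-d['cy'])/d['fy'],1.])
    return c+r*(z-c[2])/r[2]
def proj(d,p):
    V=np.array(d['view']);q=V[:3,:3]@np.array(p)+V[:3,3]
    return np.array([d['fx']*q[0]/q[2]+d['cx'],d['fy']*q[1]/q[2]+d['cy']])
E
python3 - <<'E'
from h import *
d=shot('top','top0.png');print(np.round(d['view'],3).tolist(),d['fx'],d['cx'],d['cy'])
s=shot('scene','scene0.png');print(np.round(s['view'],3).tolist(),s['fx'])
o=arm.get_obs();print(o)
E
```

```text
pics
[[-0.021, -1.0, -0.0, 0.047], [-0.986, 0.021, -0.168, 0.519], [0.168, -0.003, -0.986, 1.054], [0.0, 0.0, 0.0, 1.0]] 366.4837934832845 319.64628228034 196.06522880015973
[[-0.9, 0.434, -0.021, 0.461], [0.286, 0.553, -0.783, -0.127], [-0.328, -0.711, -0.622, 1.265], [0.0, 0.0, 0.0, 1.0]] 371.90057817655446
{'clock': 0.1, 'joints': array([ 1.11938807e+00,  3.00399849e-01,  1.52155439e+00,  9.17184144e-06,
        1.32069980e+00, -6.66023657e-02]), 'joint_vel': array([ 0.00137932, -0.00123019, -0.00224396, -0.00110891,  0.00090073,
        0.00012376]), 'effort': array([ 1.98550828e-03, -5.44372451e+01, -3.62370694e+01, -1.26081827e-05,
        2.97698069e-03, -4.37088283e-05]), 'tcp_pos': array([0.20636807, 0.5095876 , 0.24177168]), 'ee_rot': array([ 1.91219141e-01,  9.81547227e-01, -5.11851447e-04, -1.40214432e-04]), 'wrist_force': array([ 0.62065807, -0.2188851 ,  1.19600361]), 'ft_torque': array([ 0.02698491,  0.03359527, -0.04985096]), 'finger_force': 0.0, 'gripper_width': 0.0853174715151035}
```

View pics/top0.png

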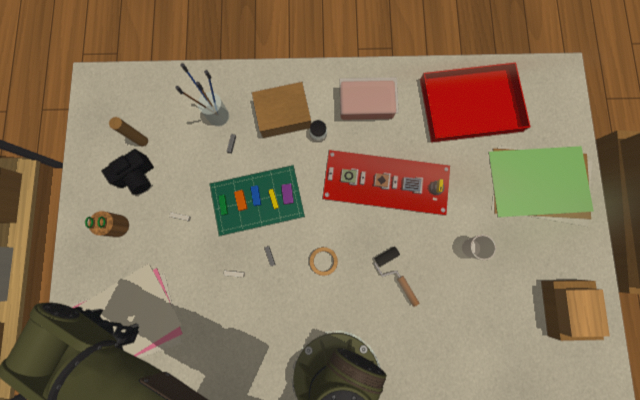

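View pics/scene0.png

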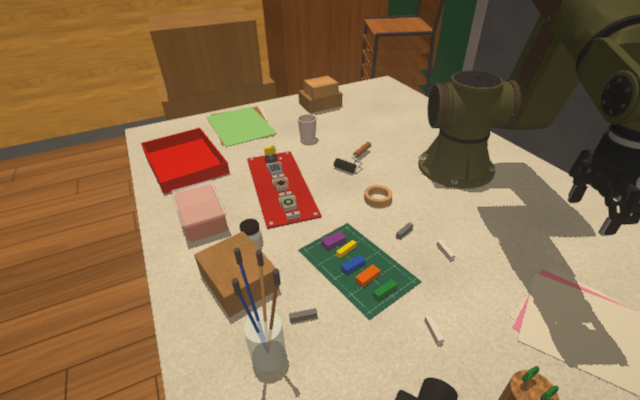

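The top view shows the red board at about (387,182), with blocks at (349,176), (382,181), (412,185) and the lock at (437,186). On the mat are green (222,203), orange (240,199), blue (257,195), yellow (273,198) and purple (288,192) bars. The bars of spacer shape outside the mat, at (231,143), (180,217), (234,274) and (269,256), are grey or white. Only the bar at (273,198) is yellow, so that is spacer_14. The ink jar is at (318,129).

```bash
cat >> h.py <<'E'
HUES={'14y':((20,130,120),(34,255,255)),'18g':((50,150,60),(75,255,255)),'22b':((100,120,80),(118,255,255)),'26o':((5,170,140),(17,255,255)),'30p':((130,80,60),(155,255,255))}
def blobs(d,lo,hi,z,roi=None,amin=40):
    h=cv2.cvtColor(d['color'],cv2.COLOR_RGB2HSV);m=cv2.inRange(h,lo,hi)
    if roi:
        k=np.zeros_like(m);k[roi[1]:roi[3],roi[0]:roi[2]]=255;m&=k
    out=[]
    for c in cv2.findContours(m,cv2.RETR_EXTERNAL,cv2.CHAIN_APPROX_NONE)[0]:
        if cv2.contourArea(c)<amin: continue
        P=np.array([ray(d,u,v,z)[:2] for u,v in c[:,0]],np.float32)
        (x,y),(w,l),a=cv2.minAreaRect(P*1000)
        if w<l: w,l,a=l,w,a+90
        out.append((round(x/1000,4),round(y/1000,4),round(w,1),round(l,1),round((a+90)%180-90,1),c[:,0].mean(0).round().tolist()))
    return out
E
python3 - <<'E'
from h import *
d=shot('top')
for k,(lo,hi) in HUES.items(): print(k,blobs(d,lo,hi,.018,(205,160,310,240)))
h=cv2.cvtColor(d['color'],cv2.COLOR_RGB2HSV)
m=cv2.inRange(h,(0,150,90),(6,255,255))|cv2.inRange(h,(174,150,90),(180,255,255))
m[:,:315]=0;m[:,460:]=0;m[:142]=0;m[220:]=0
m=cv2.morphologyEx(m,cv2.MORPH_CLOSE,np.ones((5,5)))
c=max(cv2.findContours(m,0,1)[0],key=cv2.contourArea)
P=np.array([ray(d,u,v,.008)[:2] for u,v in cv2.convexHull(c)[:,0]],np.float32)
r=cv2.minAreaRect(P*1000);print('board',r,cv2.boxPoints(r))
print('jar',ray(d,318,129,.065),'lock',ray(d,437,184,.06))
im=d['color'][135:245,200:460,::-1]
cv2.imwrite('pics/crop.png',cv2.resize(im,None,fx=3,fy=3,interpolation=2))
E
```

```text
14y [(0.5208, 0.1784, 61.2, 14.9, 16.5, [273.0, 198.0])]
18g [(0.5048, 0.332, 64.1, 22.4, 10.5, [223.0, 204.0])]
22b [(0.5319, 0.2329, 61.5, 24.1, 9.6, [255.0, 195.0])]
26o [(0.5182, 0.2804, 59.0, 24.3, 14.5, [240.0, 200.0])]
30p [(0.5346, 0.136, 60.1, 29.7, 6.5, [287.0, 194.0])]
board ((566.9358520507812, -172.9646759033203), (382.1146545410156, 157.40899658203125), 81.17317199707031) [[ 459.846    -349.68213 ]
 [ 615.3908   -373.8363  ]
 [ 674.0257      3.752777]
 [ 518.4809     27.906952]]
jar [0.72286098 0.03656127 0.065     ] lock [ 0.54636648 -0.3129623   0.06      ]
```

View pics/crop.png

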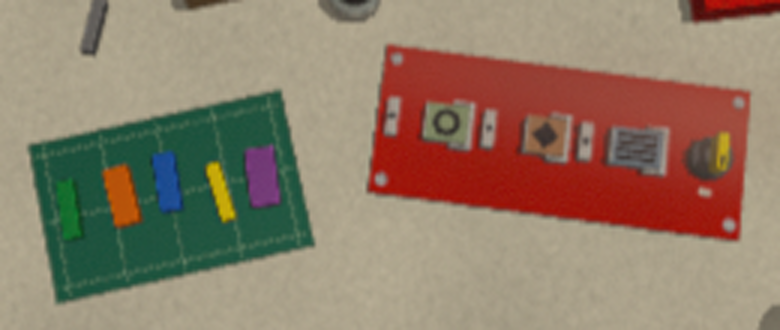

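The crop confirms yellow spacer_14 at crop (220,192), that is top (273,198). The rails sit on the left (+y) side of each block, and all three blocks are present: ring b in bay 1, diamond c in bay 2, stripes a in bay 3. I'll move above the mat for a wrist view.

Emit:
{"fn": "servo_tool", "kwargs": {"commands": [[0.04,-0.035,0.02,0,0,-1,1],[0.08,-0.07,0.04,0,0,-2,1],[0.12,-0.105,0.05,0,0,-3,1],[0.16,-0.14,0.06,0,0,-4,1],[0.2,-0.175,0.06,0,0,-5,1],[0.24,-0.21,0.06,0,0,-6,1],[0.28,-0.245,0.06,0,0,-7,1],[0.31,-0.27,0.06,0,0,-7,1]]}}

```text
clock: 0.95
tcp_pos: [0.5026, 0.2508, 0.3023]
ee_rot: [0.632, 0.775, 0.0, -0.0]
wrist_force: [0.2, 1.5, -0.1]
gripper_width: 0.0857
finger_force: 0.0
```

Run:
```python
from h import *
d=shot('wrist','w1.png');print(np.round(d['view'],3).tolist(),d['fx'])
o=arm.get_obs();print(o['tcp_pos'],o['ee_rot'],o['joints'],o['clock'])
for k,(lo,hi) in HUES.items(): print(k,blobs(d,lo,hi,.018,None,300))
```

```text
[[0.979, 0.202, 0.001, -0.544], [0.192, -0.931, 0.311, 0.079], [0.063, -0.304, -0.951, 0.483], [0.0, 0.0, 0.0, 1.0]] 315.7923621130512
[0.5068308  0.24638024 0.30158551] [ 6.31749539e-01  7.75172092e-01 -5.22690848e-04  6.88490831e-04] [ 0.38820016  0.29313867  1.39252166 -0.00172057  1.45619182  0.18521764] 1.0
14y [(0.5264, 0.1794, 62.9, 19.4, 17.1, [319.0, 207.0])]
18g [(0.5092, 0.1438, 60.3, 47.0, 11.6, [298.0, 224.0]), (0.5753, 0.1582, 60.9, 48.5, 11.6, [353.0, 224.0]), (0.5642, 0.2142, 60.2, 47.7, 11.7, [354.0, 190.0]), (0.4977, 0.2006, 59.3, 47.7, 11.6, [299.0, 187.0]), (0.5521, 0.2711, 60.9, 49.2, 11.6, [359.0, 147.0]), (0.4861, 0.2581, 60.0, 47.9, 12.4, [298.0, 150.0]), (0.4772, 0.2988, 60.4, 17.5, 11.6, [302.0, 116.0]), (0.5428, 0.3172, 60.7, 27.2, 11.8, [356.0, 111.0]), (0.511, 0.3337, 56.6, 16.0, 9.1, [331.0, 91.0])]
22b [(0.5377, 0.2346, 61.1, 25.0, 8.8, [335.0, 171.0])]
26o [(1.1064, -0.0198, 108.6, 56.2, -35.0, [623.0, 375.0]), (1.0814, 0.0449, 63.4, 62.8, -0.1, [626.0, 347.0]), (1.015, 0.0449, 62.5, 60.6, -89.2, [596.0, 338.0]), (1.0287, 0.1137, 88.9, 60.9, -0.6, [621.0, 307.0]), (1.0109, 0.1798, 63.9, 52.2, -89.9, [628.0, 269.0]), (0.8469, 0.129, 165.8, 143.8, -78.4, [523.0, 269.0]), (0.524, 0.2802, 60.5, 28.4, 14.1, [333.0, 136.0])]
30p [(0.5411, 0.1375, 59.2, 32.3, 6.5, [323.0, 235.0])]
```

View pics/w1.png

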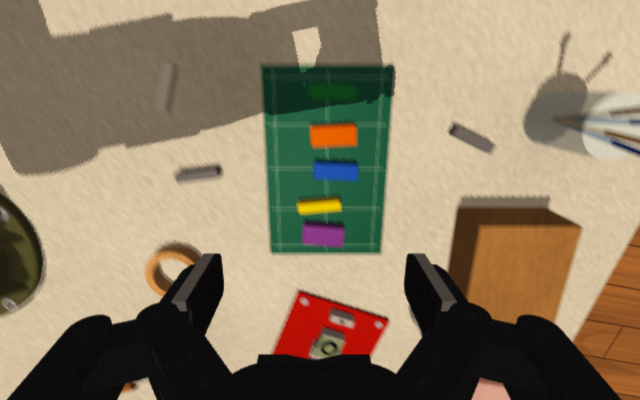

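The wrist view shows the five spacers on the mat: green (331,91), orange (333,136), blue (335,171), yellow (319,207), purple (323,235). The fingertips frame the bottom of the picture, and board bay 1 is at (330,340). Now to a spot low over yellow.

Emit:
{"fn": "servo_tool", "kwargs": {"commands": [[0.004,-0.03,-0.05,0,0,0.3,1],[0.007,-0.06,-0.1,0,0,0.65,1],[0.007,-0.061,-0.15,0,0,0.65,1],[0.007,-0.061,-0.2,0,0,0.65,1],[0.007,-0.061,-0.2,0,0,0.65,1],[0.007,-0.061,-0.2,0,0,0.65,1],[0.007,-0.061,-0.2,0,0,0.65,1]]}}

```text
clock: 1.7
tcp_pos: [0.5088, 0.1918, 0.103]
ee_rot: [0.594, 0.805, 0.0, 0.0]
wrist_force: [0.4, 0.6, 0.6]
gripper_width: 0.0855
finger_force: 0.0
```

Run:
```python
from h import *
d=shot('wrist','w2.png')
o=arm.get_obs();print(o['tcp_pos'],o['ee_rot'],o['clock'])
V=np.array(d['view']);c=-V[:3,:3].T@V[:3,3];print('cam',c, 'tcp px',proj(d,o['tcp_pos']))
for k in ('14y','30p','22b'): print(k,blobs(d,*HUES[k],.018,(150,0,500,320),300))
```

```text
[0.50906255 0.19192743 0.10365697] [5.93653586e-01 8.04720080e-01 8.11126092e-04 5.95823619e-04] 1.75
cam [0.48607188 0.2691919  0.23563786] tcp px [311.36815548 268.42650342]
14y [(0.5227, 0.1842, 60.2, 19.9, 16.3, [326.0, 221.0])]
30p [(0.5377, 0.1424, 60.0, 37.9, 6.5, [327.0, 272.0])]
22b [(0.5348, 0.237, 59.9, 23.5, 9.4, [365.0, 158.0])]
```

View pics/w2.png

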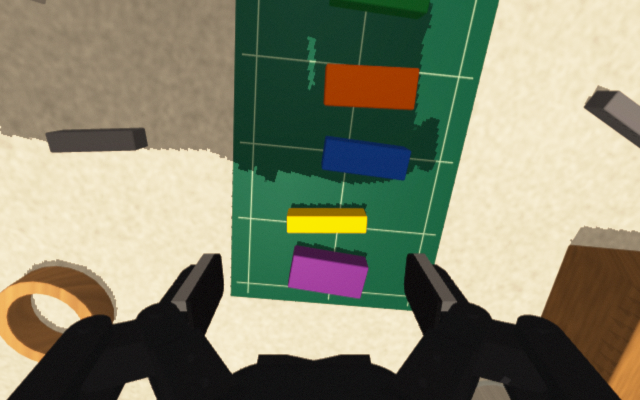

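The close view shows yellow at (326,221) with its +y side face visible above its top face, purple at (327,272), and blue at (365,158). Correcting for the side face puts yellow's centre at about (0.5235, 0.1813). Now descending to grip it.

Emit:
{"fn": "servo_tool", "kwargs": {"commands": [[0.0145,-0.0105,-0.03,0,0,-0.1,1],[0.0145,-0.0105,-0.07,0,0,-0.1,1],[0.0145,-0.0105,-0.093,0,0,-0.1,1],[0.0145,-0.0105,-0.093,0,0,-0.1,1],[0.0145,-0.0105,-0.093,0,0,-0.1,-1],[0.0145,-0.0105,-0.093,0,0,-0.1,-1],[0.0145,-0.0105,-0.093,0,0,-0.1,-1],[0.0145,-0.0105,-0.093,0,0,-0.1,-1]], "force": 40}}

```text
clock: 2.55
tcp_pos: [0.5241, 0.1816, 0.0118]
ee_rot: [0.599, 0.801, 0.002, 0.001]
wrist_force: [-1.4, -1.5, 6.7]
gripper_width: 0.0586
finger_force: 42.3
```

Emit:
{"fn": "servo_tool", "kwargs": {"commands": [[0,0,0.05,0,0,0,-1],[0.004,-0.03,0.09,0,0,-0.5,-1],[0.008,-0.07,0.12,0,0,-1,-1],[0.012,-0.11,0.15,0,0,-1.5,-1],[0.016,-0.15,0.18,0,0,-2,-1],[0.02,-0.195,0.2,0,0,-2.5,-1],[0.022,-0.24,0.22,0,0,-3.15,-1],[0.024,-0.285,0.24,0,0,-3.15,-1]]}}

```text
clock: 3.35
tcp_pos: [0.5467, -0.1056, 0.2523]
ee_rot: [0.761, 0.649, 0.001, 0.001]
wrist_force: [1.0, 1.1, -0.2]
gripper_width: 0.0584
finger_force: 43.9
```

Emit:
{"fn": "servo_tool", "kwargs": {"commands": [[0.0,-0.04,0.01,0,0,0,-1],[0.002,-0.08,0.03,0,0,0,-1],[0.004,-0.12,0.05,0,0,0,-1],[0.006,-0.14,0.05,0,0,0,-1],[0.006,-0.14,0.05,0,0,0,-1],[0.006,-0.14,0.05,0,0,0,-1]]}}

```text
clock: 3.95
tcp_pos: [0.5527, -0.2436, 0.3001]
ee_rot: [0.76, 0.65, 0.0, 0.0]
wrist_force: [-0.8, 0.3, 0.7]
gripper_width: 0.0588
finger_force: 43.9
```

Run:
```python
from h import *
d=shot('wrist','w3.png')
np.savez('w3.npz',**d)
o=arm.get_obs();print(o['tcp_pos'],o['ee_rot'],o['clock'],o['gripper_width'])
```

```text
[ 0.55277541 -0.24300111  0.29994662] [7.59359530e-01 6.50671192e-01 2.04788574e-04 2.47725109e-04] 4.0 0.0589124964449136
```

View pics/w3.png

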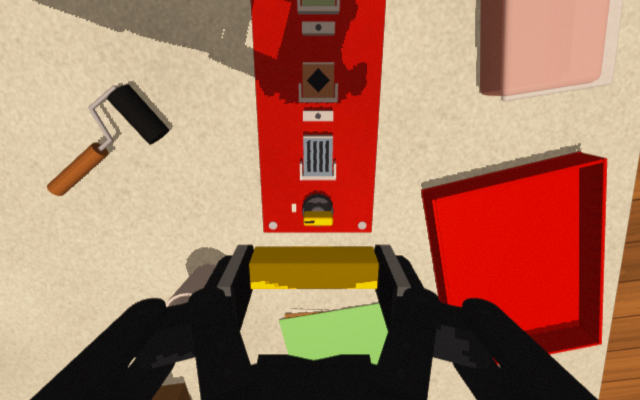

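Run:
```python
from h import *
d=dict(np.load('w3.npz'))
im=d['color'][0:240,245:395,::-1].copy()
im=np.clip(im.astype(float)*1.5,0,255).astype(np.uint8)
cv2.imwrite('pics/w3c.png',cv2.resize(im[:,25:125],None,fx=6,fy=2.5*1,interpolation=2) if 0 else cv2.rotate(cv2.resize(im[:,30:120],None,fx=3.3,fy=3.3,interpolation=2),cv2.ROTATE_90_CLOCKWISE))
# column profile at block columns
for r in range(0,235,1):
    g=d['color'][r,312:325].astype(int).mean(0);e=d['color'][r,300:306].astype(int).mean(0)
    p=ray(d,318,r,.024);s=(p[0]-.567)*.153+(p[1]+.173)*.988
    print(r,round(s*1000),g.astype(int),e.astype(int),end=' | ' if r%2 else '\n')
```

```text
0 107 [86 88 61] [90 73 51]
1 106 [85 88 60] [90 73 51] | 2 105 [86 89 61] [90 73 52]
3 104 [85 88 61] [90 73 51] | 4 103 [85 88 60] [90 72 51]
5 102 [87 86 63] [92 74 56] | 6 101 [110  98  86] [110  94  83]
7 100 [116 101  92] [117 101  91] | 8 99 [118 102  93] [118 102  92]
9 98 [117 101  92] [116 100  91] | 10 97 [110  95  87] [111  96  86]
11 96 [85 74 66] [85 73 65] | 12 95 [74 63 57] [75 64 57]
13 94 [77 60 53] [76 60 53] | 14 93 [96 33 27] [97 32 27]
15 92 [103  12   8] [103  12   8] | 16 91 [106  10   6] [105  11   6]
17 90 [105   8   4] [105   9   5] | 18 89 [104   7   3] [104   8   3]
19 88 [106  10   5] [105  10   6] | 20 87 [106  18  14] [105  12   9]
21 86 [110  54  48] [108  39  33] | 22 85 [114  90  82] [111  64  57]
23 83 [113  98  88] [112  71  63] | 24 82 [100  88  80] [112  72  63]
25 81 [90 79 72] [113  72  64] | 26 80 [84 73 67] [113  72  64]
27 79 [82 72 66] [112  71  65] | 28 78 [84 73 68] [112  71  63]
29 77 [91 80 73] [113  71  64] | 30 76 [105  92  83] [112  72  64]
31 75 [113  99  90] [112  72  64] | 32 74 [113  98  89] [110  69  62]
33 73 [88 76 68] [95 52
[... 6326 characters left out ...]
0] [157  49   6]
217 -158 [170 127   0] [177  56   5] | 218 -160 [215 167   0] [194  72   2]
219 -161 [236 197   0] [203  84   1] | 220 -163 [227 194   0] [201  82   1]
221 -165 [209 182   3] [174  59   3] | 222 -166 [212 184   4] [165  52   6]
223 -168 [231 198   0] [193  70   3] | 224 -169 [236 193   0] [207  73   3]
225 -171 [199 128  10] [202  45   3] | 226 -172 [193  54  12] [199  22   4]
227 -174 [202  21   7] [199  16   4] | 228 -175 [203  16   5] [199  15   4]
229 -177 [204  17   5] [201  15   4] | 230 -178 [204  17   5] [201  16   6]
231 -180 [204  31  20] [202  31  20] | 232 -181 [201 104  82] [201 104  83]
233 -183 [216 184 152] [219 186 154] | 234 -185 [222 201 168] [225 205 172]
```

View pics/w3c.png

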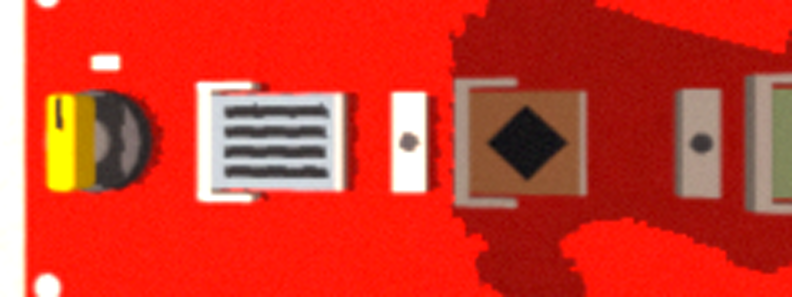

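The enlarged crop has stripes block a in bay 3 at (280,140), diamond c in bay 2 at (525,143), the rails at (408,142) and (700,143), and the lock at (75,142). Gaps read about 19–20 mm in bay 3 and 31–32 mm in bay 2. Next I'll compute the gap centres and the pose of the held spacer.

Run:
```python
from h import *
d=dict(np.load('w3.npz'))
h=cv2.cvtColor(d['color'],cv2.COLOR_RGB2HSV)
r3=ray(d,318.2,115.8,.024);r2=ray(d,318.3,27.2,.024)   # rail top centres
v=(r2-r3)[:2];print('r3',r3,'r2',r2,'dist',np.linalg.norm(v),'yaw',np.degrees(np.arctan2(-v[0],v[1])))
# light rail extents (columns) for centre
for r in (116,28,178,100):
    row=d['color'][r,280:360].astype(int);w=np.where(row[:,1]>40)[0]+280;print(r,w.min(),w.max())
tcp=np.array([.55277,-.2430,.2999]);y=np.array([.9884,-.1522]);n=np.array([.1522,.9884])
for nm,(a,b,z) in dict(topPy=(0,7,.0062),topMy=(0,-7,.0062),botPy=(0,5.8,-.0118),midPy=(0,7,-.0082)).items():
    p=tcp.copy();p[:2]+=y*a/1e3+n*b/1e3;p[2]+=z;print(nm,proj(d,p).round(1))
for r in range(240,300,2): print(r,d['color'][r,300:330].astype(int).mean(0).astype(int),end=' ')
m=cv2.inRange(h,(18,120,30),(35,255,255));m[:235]=0;m[300:]=0
c=np.where(m[268]>0)[0];print('\ncols',c.min(),c.max(),proj(d,tcp))
```

```text
r3 [ 0.56752925 -0.19437974  0.024     ] r2 [ 0.58265491 -0.09533907  0.024     ] dist 0.10018902051534676 yaw -8.683213563915425
116 302 333
28 302 334
178 299 336
100 299 337
topPy [311.6 261.2]
topMy [311.8 287.7]
botPy [311.8 245.2]
midPy [311.8 246.3]
240 [225 205 172] 242 [224 205 171] 244 [223 203 170] 246 [176 146  80] 248 [119  87   0] 250 [119  87   0] 252 [119  88   0] 254 [119  87   0] 256 [119  87   0] 258 [119  87   0] 260 [119  87   0] 262 [124  91   0] 264 [148 109   0] 266 [152 113   0] 268 [152 112   0] 270 [153 113   0] 272 [152 113   0] 274 [153 113   0] 276 [152 113   0] 278 [152 113   0] 280 [152 113   0] 282 [152 112   0] 284 [151 112   0] 286 [152 112   0] 288 [151 116  36] 290 [220 201 167] 292 [223 204 170] 294 [224 206 172] 296 [223 204 171] 298 [223 204 170] 
cols 249 379 [311.75942579 267.51229393]
```

Emit:
{"fn": "servo_tool", "kwargs": {"commands": [[0.0115,0.034,-0.05,0,0,0,-1],[0.0115,0.034,-0.1,0,0,0,-1],[0.0115,0.034,-0.15,0,0,0,-1],[0.0115,0.034,-0.2,0,0,0,-1],[0.0115,0.034,-0.245,0,0,0,-1],[0.0115,0.034,-0.255,0,0,0,-1],[0.0115,0.034,-0.268,0,0,0,-1],[0.0115,0.034,-0.277,0,0,0,-1]]}}

```text
clock: 4.8
tcp_pos: [0.5654, -0.2099, 0.0234]
ee_rot: [0.759, 0.651, 0.001, 0.001]
wrist_force: [0.6, 0.0, -0.5]
gripper_width: 0.0587
finger_force: 43.9
```

Yellow goes freely into bay 3. On to bay 2, then bay 1.

Emit:
{"fn": "servo_tool", "kwargs": {"commands": [[0,0,0.04,0,0,0,-1],[0.007,0.046,0.045,0,0,0,-1],[0.0142,0.093,0.045,0,0,0,-1],[0.0142,0.093,0.04,0,0,0,-1],[0.0142,0.093,0.02,0,0,0,-1],[0.0142,0.093,0.008,0,0,0,-1],[0.0142,0.093,0.0,0,0,0,-1],[0.0142,0.093,0.0,0,0,0,-1]]}}

```text
clock: 5.6
tcp_pos: [0.5784, -0.1173, 0.0217]
ee_rot: [0.76, 0.65, -0.0, -0.0]
wrist_force: [-0.4, -0.0, 0.2]
gripper_width: 0.0591
finger_force: 43.9
```

Emit:
{"fn": "servo_tool", "kwargs": {"commands": [[0,0,0.04,0,0,0,-1],[0.007,0.05,0.045,0,0,0,-1],[0.0153,0.101,0.045,0,0,0,-1],[0.0153,0.101,0.04,0,0,0,-1],[0.0153,0.101,0.02,0,0,0,-1],[0.0153,0.101,0.008,0,0,0,-1],[0.0153,0.101,0.0,0,0,0,-1],[0.0153,0.101,0.0,0,0,0,-1]]}}

```text
clock: 6.4
tcp_pos: [0.5935, -0.0165, 0.0214]
ee_rot: [0.76, 0.65, -0.001, -0.001]
wrist_force: [-0.2, -0.9, -0.4]
gripper_width: 0.0584
finger_force: 43.9
```

Yellow is loose in all three bays, so it goes back to its slot on the mat.

Emit:
{"fn": "servo_tool", "kwargs": {"commands": [[0,0,0.05,0,0,0,-1],[-0.01,0.03,0.07,0,0,0.5,-1],[-0.025,0.07,0.07,0,0,1.2,-1],[-0.04,0.11,0.07,0,0,1.9,-1],[-0.055,0.15,0.065,0,0,2.5,-1],[-0.0695,0.198,0.05,0,0,3.15,-1],[-0.0695,0.198,0.02,0,0,3.15,-1],[-0.0695,0.198,-0.002,0,0,3.15,-1]]}}

```text
clock: 7.2
tcp_pos: [0.5241, 0.1833, 0.0198]
ee_rot: [0.598, 0.801, 0.0, 0.0]
wrist_force: [0.6, -0.1, -0.7]
gripper_width: 0.0586
finger_force: 43.9
```

Emit:
{"fn": "servo_tool", "kwargs": {"commands": [[0,0,-0.006,0,0,0,-1],[0,0,-0.007,0,0,0,1],[0,0,-0.007,0,0,0,1],[0,0,-0.007,0,0,0,1],[0,0,-0.007,0,0,0,1],[0,0,0.04,0,0,0,1],[-0.005,0.05,0.08,0,0,-0.3,1],[-0.01,0.1,0.08,0,0,-0.6,1]]}}

```text
clock: 8.0
tcp_pos: [0.5175, 0.2707, 0.1033]
ee_rot: [0.634, 0.773, 0.003, 0.002]
wrist_force: [1.4, 0.1, -0.5]
gripper_width: 0.085
finger_force: 0.0
```

Emit:
{"fn": "servo_tool", "kwargs": {"commands": [[-0.004,0.04,0,0,0,0,1],[-0.004,0.04,0,0,0,0,1],[-0.004,0.04,0,0,0,0,1]]}}

```text
clock: 8.3
tcp_pos: [0.5113, 0.3107, 0.0987]
ee_rot: [0.632, 0.775, 0.0, 0.0]
wrist_force: [0.1, 0.4, -0.6]
gripper_width: 0.0858
finger_force: 0.0
```

```bash
cat >> h.py <<'E'
TH={'14y':14,'18g':18,'22b':22,'26o':26,'30p':30}
def spacers(d,keys=TH,z=.018,roi=None):
    """centre of top face: the -y (far from camera) top edge is true, side face shows on +y"""
    for k in keys:
        for b in blobs(d,*HUES[k],z,roi,300):
            if not(45<b[2]<70 and b[3]>10): continue
            a=np.radians(b[4]); s=(b[3]-TH[k])/2000
            print(k,'c',round(b[0]+np.sin(a)*s,4),round(b[1]-np.cos(a)*s,4),'raw',b)
E
python3 - <<'E'
from h import *
HUES['18g']=((45,150,20),(78,255,255))
d=shot('wrist','w4.png')
o=arm.get_obs();q=o['ee_rot'];print(o['tcp_pos'],'yaw',np.degrees(np.arctan2(2*q[1]**2-1,2*q[0]*q[1])),o['clock'])
for k in ('14y','22b','26o'):spacers(d,[k])
t=proj(d,[.509,.333,.018]);print(t)
u,v=t.astype(int);im=d['color'][v-40:v+40,u-70:u+70]
print(im[40,::7].tolist())
cv2.imwrite('pics/w4c.png',cv2.resize(d['color'][100:300,200:440,::-1],None,fx=3,fy=3))
E
```

```text
[0.51158294 0.3098324  0.09860061] yaw 11.563578526213904 8.35
14y c 0.5254 0.1812 raw (0.5234, 0.1881, 60.2, 28.3, 16.2, [298.0, 343.0])
22b c 0.535 0.2358 raw (0.5342, 0.2406, 59.5, 31.7, 9.0, [322.0, 295.0])
26o c 0.5209 0.2822 raw (0.5209, 0.2824, 59.2, 26.4, 14.3, [317.0, 245.0])
[314.80476085 178.3871188 ]
[[15, 54, 36], [15, 54, 36], [19, 58, 39], [14, 54, 34], [14, 73, 27], [15, 82, 27], [18, 83, 31], [13, 80, 26], [13, 81, 27], [17, 82, 28], [17, 82, 29], [17, 82, 28], [11, 82, 26], [16, 83, 29], [14, 80, 26], [13, 80, 24], [16, 79, 27], [14, 54, 34], [23, 72, 49], [36, 111, 75]]
```

View pics/w4c.png

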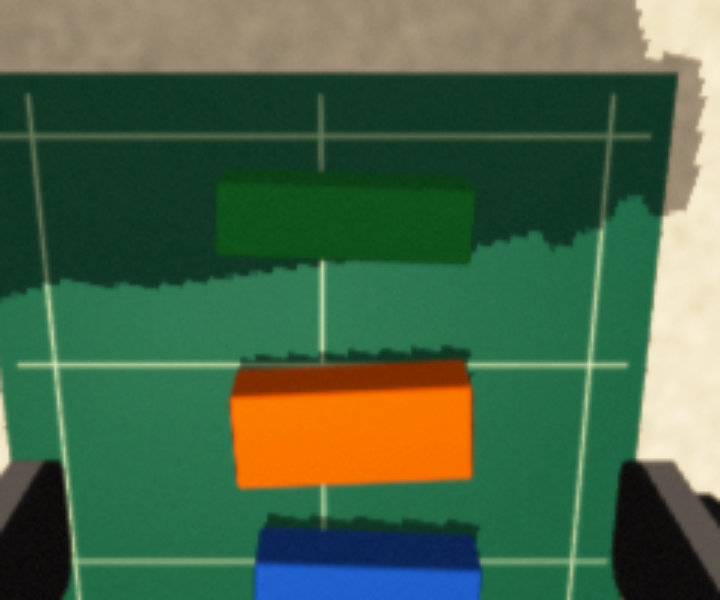

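The crop shows the shaded green bar, full-image centre about (315,173), with orange below at (317,245). The green bar's hue is about 66 and the mat's about 76, so a tighter mask will separate them.

```bash
sed -i "s/'18g':((50,150,60),(75,255,255))/'18g':((50,150,20),(70,255,255))/" h.py
python3 - <<'E'
from h import *
spacers(shot('wrist'),['18g'],roi=(200,130,440,210))
E
```

```text
18g c 0.5081 0.3361 raw (0.5078, 0.3377, 60.1, 21.3, 9.4, [314.0, 171.0])
```

Emit:
{"fn": "servo_tool", "kwargs": {"commands": [[-0.0035,0.026,-0.03,0,0,-0.27,1],[-0.0035,0.026,-0.065,0,0,-0.27,1],[-0.0035,0.026,-0.0855,0,0,-0.27,1],[-0.0035,0.026,-0.0855,0,0,-0.27,1],[-0.0035,0.026,-0.0855,0,0,-0.27,-1],[-0.0035,0.026,-0.0855,0,0,-0.27,-1],[-0.0035,0.026,-0.0855,0,0,-0.27,-1],[-0.0035,0.026,-0.0855,0,0,-0.27,-1]]}}

```text
clock: 9.2
tcp_pos: [0.5092, 0.3364, 0.015]
ee_rot: [0.647, 0.763, 0.001, 0.001]
wrist_force: [0.4, -2.8, 8.2]
gripper_width: 0.0586
finger_force: 43.6
```

Emit:
{"fn": "servo_tool", "kwargs": {"commands": [[0,0,0.045,0,0,0,-1],[0.005,-0.03,0.08,0,0,0,-1],[0.016,-0.077,0.08,0,0,-0.5,-1],[0.028,-0.125,0.08,0,0,-1,-1],[0.04,-0.173,0.08,0,0,-1.5,-1],[0.052,-0.221,0.08,0,0,-2,-1],[0.064,-0.269,0.08,0,0,-2.28,-1],[0.076,-0.317,0.08,0,0,-2.28,-1]]}}

```text
clock: 10.0
tcp_pos: [0.5845, 0.0171, 0.0942]
ee_rot: [0.76, 0.65, 0.001, 0.001]
wrist_force: [0.2, 1.0, -0.8]
gripper_width: 0.0591
finger_force: 43.6
```

Emit:
{"fn": "servo_tool", "kwargs": {"commands": [[0.0095,-0.035,0,0,0,0,-1],[0.0095,-0.035,0,0,0,0,-1],[0.0095,-0.035,0,0,0,0,-1]]}}

```text
clock: 10.3
tcp_pos: [0.5937, -0.0164, 0.0937]
ee_rot: [0.76, 0.65, 0.0, 0.0]
wrist_force: [-0.0, -0.6, -0.8]
gripper_width: 0.0589
finger_force: 43.6
```

```bash
cat >> h.py <<'E'
def held(d,k,lo=None,dz=.0032):
    """offset of held spacer from TCP along tool y (x) and across (n), mm; dz=top above tcp"""
    o=arm.get_obs();p=o['tcp_pos'];q=o['ee_rot'];a=np.arctan2(2*q[1]**2-1,2*q[0]*q[1])
    lo_,hi=HUES[k];m=cv2.inRange(cv2.cvtColor(d['color'],cv2.COLOR_RGB2HSV),(lo_[0],100,25),hi);m[:225]=0;m[330:]=0
    c=max(cv2.findContours(m,0,1)[0],key=cv2.contourArea);x,y,w,h=cv2.boundingRect(c)
    r=ray(d,x+w/2,y+h,p[2]+dz)[:2]-p[:2]
    X=np.array([np.cos(a),np.sin(a)]);N=np.array([-X[1],X[0]])
    print('tcp',p.round(4),'yaw',round(np.degrees(a),2),'box',x,y,w,h,'heldX',round(1e3*r@X,1),'heldN',round(1e3*r@N+TH[k]/2,1),'t',o['clock'],'w',o['gripper_width'].round(4))
E
python3 - <<'E'
from h import *
d=shot('wrist','w5.png');held(d,'18g')
E
```

```text
Traceback (most recent call last):
  File "h.py", line 43, in held
    print('tcp',p.round(4),'yaw',round(np.degrees(a),2),'box',x,y,w,h,'heldX',round(1e3*r@X,1),'heldN',round(1e3*r@N+TH[k]/2,1),'t',o['clock'],'w',o['gripper_width'].round(4))
                                                                                                                                                   ^^^^^^^^^^^^^^^^^^^^^^^^
AttributeError: 'float' object has no attribute 'round'
```

View pics/w5.png

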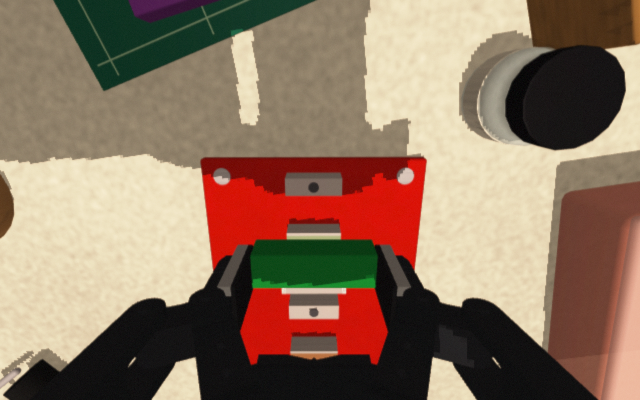

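Held green bar at (314,265), aligned in columns with rail 1 at (314,184) and block b's face at about (314,230). The ink jar at (550,95) is well clear.

```bash
sed -i "s/o\['gripper_width'\].round(4)/round(o['gripper_width'],4)/" h.py
python3 - <<'E'
from h import *
d=shot('wrist');held(d,'18g')
n=np.array([.151,.9885])
for r in list(range(190,200))+list(range(218,242)):
    print(r,round(1e3*(ray(d,314,r,.024)[:2]-[.5968,-.0023])@n,1),d['color'][r,300:328].mean(0).astype(int),end=' | ')
E
```

```text
tcp [ 0.5935 -0.015   0.0935] yaw -8.81 box 250 240 128 48 heldX 1.2 heldN -0.1 t 10.4 w 0.059
190 4.2 [94 82 74] | 191 3.5 [96 83 75] | 192 2.8 [101  87  79] | 193 2.1 [109  94  85] | 194 1.3 [118 103  92] | 195 0.6 [121 105  94] | 196 -0.1 [132 101  90] | 197 -0.8 [191  58  49] | 198 -1.5 [213  26  16] | 199 -2.2 [216  20   8] | 218 -16.1 [216  18   6] | 219 -16.8 [201  18   7] | 220 -17.6 [164  15   7] | 221 -18.3 [130  12   5] | 222 -19.1 [119  11   7] | 223 -19.8 [118  11   6] | 224 -20.6 [117  21  17] | 225 -21.4 [104  63  56] | 226 -22.1 [97 80 71] | 227 -22.9 [95 82 73] | 228 -23.6 [95 83 74] | 229 -24.4 [95 82 73] | 230 -25.2 [95 82 73] | 231 -25.9 [97 83 75] | 232 -26.7 [96 83 75] | 233 -27.5 [106  92  82] | 234 -28.2 [172 150 134] | 235 -29.0 [218 194 175] | 236 -29.8 [223 201 179] | 237 -30.6 [194 187 144] | 238 -31.3 [173 176 122] | 239 -32.1 [ 99 118  71] | 240 -32.9 [33 69 30] | 241 -33.7 [12 57 20] |
```

Bay 1's gap reads about 27.5 mm, which points to orange 26. Now trying green in bays 1, 2 and 3.

Emit:
{"fn": "servo_tool", "kwargs": {"commands": [[0,-0.0007,-0.035,0,0,0,-1],[0,-0.0007,-0.055,0,0,0,-1],[0,-0.0007,-0.0675,0,0,0,-1],[0,-0.0007,-0.0675,0,0,0,-1]]}}

```text
clock: 10.8
tcp_pos: [0.5931, -0.0156, 0.0246]
ee_rot: [0.759, 0.651, -0.001, -0.001]
wrist_force: [-0.4, 0.6, -0.1]
gripper_width: 0.0583
finger_force: 44.4
```

Emit:
{"fn": "servo_tool", "kwargs": {"commands": [[0,0,0.04,0,0,0,-1],[-0.008,-0.05,0.04,0,0,0,-1],[-0.0154,-0.101,0.04,0,0,0,-1],[-0.0154,-0.101,0.035,0,0,0,-1],[-0.0154,-0.101,0.02,0,0,0,-1],[-0.0154,-0.101,0.008,0,0,0,-1],[-0.0154,-0.101,0.0,0,0,0,-1],[-0.0154,-0.101,0.0,0,0,0,-1]]}}

```text
clock: 11.6
tcp_pos: [0.5778, -0.1162, 0.024]
ee_rot: [0.759, 0.651, -0.001, -0.001]
wrist_force: [0.4, -0.4, -0.9]
gripper_width: 0.0586
finger_force: 44.4
```

Emit:
{"fn": "servo_tool", "kwargs": {"commands": [[0,0,0.045,0,0,0,-1],[-0.007,-0.046,0.045,0,0,0,-1],[-0.0142,-0.093,0.045,0,0,0,-1],[-0.0142,-0.093,0.03,0,0,0,-1],[-0.0142,-0.093,0.02,0,0,0,-1],[-0.0142,-0.093,0.016,0,0,0,-1],[-0.0142,-0.093,0.016,0,0,0,-1],[-0.0142,-0.093,0.016,0,0,0,-1]]}}

```text
clock: 12.4
tcp_pos: [0.5644, -0.2095, 0.0418]
ee_rot: [0.759, 0.651, 0.0, 0.0]
wrist_force: [-0.3, 1.0, -0.1]
gripper_width: 0.0589
finger_force: 44.4
```

Green is loose in bays 1 and 2. Lowering it into bay 3.

Emit:
{"fn": "servo_tool", "kwargs": {"commands": [[-0.0003,-0.0002,-0.004,0,0,0,-1],[-0.0003,-0.0002,-0.007,0,0,0,-1],[-0.0003,-0.0002,-0.01,0,0,0,-1],[-0.0003,-0.0002,-0.012,0,0,0,-1],[-0.0003,-0.0002,-0.012,0,0,0,-1]]}}

```text
clock: 12.9
tcp_pos: [0.5636, -0.2106, 0.0291]
ee_rot: [0.76, 0.65, -0.0, -0.0]
wrist_force: [-0.5, -0.2, -1.2]
gripper_width: 0.0585
finger_force: 44.4
```

It went in freely. I'll probe the side play gently: +2 mm, then −2 mm.

Emit:
{"fn": "servo_tool", "kwargs": {"commands": [[0.0001,0.001,-0.003,0,0,0,-1],[0.0003,0.002,-0.004,0,0,0,-1],[0.0003,0.002,-0.004,0,0,0,-1]]}}

```text
clock: 13.2
tcp_pos: [0.564, -0.2096, 0.0258]
ee_rot: [0.76, 0.65, -0.0, 0.001]
wrist_force: [-2.0, -6.6, 0.8]
gripper_width: 0.0586
finger_force: 44.5
```

Emit:
{"fn": "servo_tool", "kwargs": {"commands": [[-0.0003,-0.002,0,0,0,0,-1],[-0.0005,-0.0035,0,0,0,0,-1],[-0.0005,-0.0035,0,0,0,0,-1]]}}

```text
clock: 13.5
tcp_pos: [0.5636, -0.2114, 0.0255]
ee_rot: [0.76, 0.65, 0.0, -0.001]
wrist_force: [0.2, 5.6, 1.8]
gripper_width: 0.0585
finger_force: 44.6
```

Contact both ways within about 1.8 mm, so green is snug in bay 3. Seating and releasing it.

Emit:
{"fn": "servo_tool", "kwargs": {"commands": [[0.0002,0.001,-0.002,0,0,0,-1],[0.0002,0.001,-0.004,0,0,0,-1],[0.0002,0.001,-0.004,0,0,0,1],[0.0002,0.001,-0.004,0,0,0,1],[0.0002,0.001,-0.004,0,0,0,1],[0.0002,0.001,0.03,0,0,0,1],[0.0002,0.001,0.07,0,0,0,1]]}}

```text
clock: 14.2
tcp_pos: [0.5628, -0.2108, 0.0948]
ee_rot: [0.76, 0.65, -0.001, -0.002]
wrist_force: [0.9, -0.5, 0.0]
gripper_width: 0.0858
finger_force: 0.0
```

Emit:
{"fn": "servo_tool", "kwargs": {"commands": [[0,0.04,0.02,0,0,0.5,1],[0,0.09,0.02,0,0,1,1],[-0.003,0.14,0.02,0,0,1.5,1],[-0.01,0.19,0.02,0,0,2,1],[-0.015,0.24,0.02,0,0,2.2,1],[-0.02,0.29,0.02,0,0,2.2,1],[-0.025,0.34,0.02,0,0,2.2,1],[-0.03,0.39,0.02,0,0,2.2,1]]}}

```text
clock: 15.0
tcp_pos: [0.5333, 0.1792, 0.1156]
ee_rot: [0.651, 0.759, 0.0, 0.0]
wrist_force: [0.9, 0.4, 0.2]
gripper_width: 0.0851
finger_force: 0.0
```

Emit:
{"fn": "servo_tool", "kwargs": {"commands": [[0,0.048,-0.02,0,0,0,1],[0,0.048,-0.02,0,0,0,1],[0,0.048,-0.02,0,0,0,1]]}}

```text
clock: 15.3
tcp_pos: [0.5333, 0.2259, 0.0948]
ee_rot: [0.65, 0.76, -0.001, -0.0]
wrist_force: [-0.3, 0.2, 0.0]
gripper_width: 0.0855
finger_force: 0.0
```

Run:
```python
from h import *
o=arm.get_obs();q=o['ee_rot'];print(o['tcp_pos'],'yaw',np.degrees(np.arctan2(2*q[1]**2-1,2*q[0]*q[1])))
spacers(shot('wrist'),['14y','22b','26o','30p'])
d=shot('top');print('top18',blobs(d,*HUES['18g'],.026,(320,140,460,220)),proj(d,[.5651,-.2099,.026]))
```

```text
[0.53334359 0.22591416 0.09480784] yaw 8.86528955660494
14y c 0.5253 0.1813 raw (0.5242, 0.1852, 60.3, 22.2, 16.2, [293.0, 259.0])
22b c 0.535 0.236 raw (0.5347, 0.2378, 59.8, 25.7, 8.9, [316.0, 195.0])
26o c 0.5213 0.2827 raw (0.5213, 0.2826, 59.4, 25.7, 14.3, [307.0, 127.0])
30p c 0.5383 0.1382 raw (0.5377, 0.1435, 59.5, 40.6, 6.4, [302.0, 307.0])
top18 [] [399.47459144 180.93098455]
```

Blue next: thinnest first for bays 1 and 2.

Emit:
{"fn": "servo_tool", "kwargs": {"commands": [[0.0015,0.01,-0.04,0,0,0,1],[0.0015,0.01,-0.07,0,0,0,1],[0.0015,0.01,-0.0805,0,0,0,1],[0.0015,0.01,-0.0805,0,0,0,-1],[0.0015,0.01,-0.0805,0,0,0,-1],[0.0015,0.01,-0.0805,0,0,0,-1],[0.0015,0.01,-0.0805,0,0,0,-1],[0.0015,0.01,-0.04,0,0,0,-1]]}}

```text
clock: 16.2
tcp_pos: [0.5334, 0.2343, 0.0527]
ee_rot: [0.651, 0.759, -0.003, -0.002]
wrist_force: [1.5, 0.6, -0.5]
gripper_width: 0.0584
finger_force: 43.7
```

Emit:
{"fn": "servo_tool", "kwargs": {"commands": [[0.005,-0.03,0.03,0,0,-0.5,-1],[0.016,-0.077,0.03,0,0,-1,-1],[0.028,-0.125,0.03,0,0,-1.5,-1],[0.04,-0.173,0.03,0,0,-2,-1],[0.05,-0.22,0.03,0,0,-2.2,-1],[0.0585,-0.252,0.03,0,0,-2.2,-1],[0.0585,-0.252,0.03,0,0,-2.2,-1],[0.0585,-0.252,0.03,0,0,-2.2,-1]]}}

```text
clock: 17.0
tcp_pos: [0.5939, -0.0172, 0.0861]
ee_rot: [0.76, 0.65, 0.0, 0.0]
wrist_force: [0.4, 0.2, -0.6]
gripper_width: 0.0583
finger_force: 43.7
```

Run:
```python
from h import *
d=shot('wrist');held(d,'22b')
```

```text
tcp [ 0.5938 -0.0163  0.086 ] yaw -8.85 box 250 232 128 56 heldX 1.3 heldN 1.6 t 17.05 w 0.0584
```

Emit:
{"fn": "servo_tool", "kwargs": {"commands": [[-0.0006,-0.001,-0.035,0,0,0,-1],[-0.0006,-0.001,-0.05,0,0,0,-1],[-0.0006,-0.001,-0.061,0,0,0,-1],[-0.0006,-0.001,-0.061,0,0,0,-1]]}}

```text
clock: 17.45
tcp_pos: [0.5931, -0.0169, 0.024]
ee_rot: [0.759, 0.651, -0.0, -0.0]
wrist_force: [-0.7, -0.6, -0.3]
gripper_width: 0.0584
finger_force: 48.5
```

Emit:
{"fn": "servo_tool", "kwargs": {"commands": [[0,0,0.04,0,0,0,-1],[-0.008,-0.05,0.04,0,0,0,-1],[-0.0154,-0.101,0.04,0,0,0,-1],[-0.0154,-0.101,0.035,0,0,0,-1],[-0.0154,-0.101,0.02,0,0,0,-1],[-0.0154,-0.101,0.008,0,0,0,-1],[-0.0154,-0.101,0.0,0,0,0,-1],[-0.0154,-0.101,0.0,0,0,0,-1]]}}

```text
clock: 18.25
tcp_pos: [0.5777, -0.1174, 0.0231]
ee_rot: [0.759, 0.651, -0.0, -0.001]
wrist_force: [0.1, 0.5, -0.1]
gripper_width: 0.0589
finger_force: 50.0
```

Blue went into both without contact. It goes back to the mat.

Emit:
{"fn": "servo_tool", "kwargs": {"commands": [[0,0,0.05,0,0,0,-1],[-0.005,0.04,0.075,0,0,0.5,-1],[-0.01,0.088,0.075,0,0,1,-1],[-0.016,0.136,0.075,0,0,1.5,-1],[-0.022,0.185,0.075,0,0,2,-1],[-0.028,0.234,0.075,0,0,2.2,-1],[-0.034,0.283,0.075,0,0,2.2,-1],[-0.04,0.332,0.07,0,0,2.2,-1]]}}

```text
clock: 19.05
tcp_pos: [0.5372, 0.2163, 0.0947]
ee_rot: [0.651, 0.759, 0.0, 0.0]
wrist_force: [1.1, -0.5, -0.3]
gripper_width: 0.0585
finger_force: 50.0
```

Emit:
{"fn": "servo_tool", "kwargs": {"commands": [[-0.0027,0.021,-0.025,0,0,0,-1],[-0.0027,0.021,-0.06,0,0,0,-1],[-0.0027,0.021,-0.077,0,0,0,-1],[-0.0027,0.021,-0.0785,0,0,0,-1],[-0.0027,0.021,-0.0785,0,0,0,1],[-0.0027,0.021,-0.0785,0,0,0,1],[-0.0027,0.021,-0.0785,0,0,0,1],[-0.0027,0.021,-0.04,0,0,0,1]]}}

```text
clock: 19.85
tcp_pos: [0.533, 0.2335, 0.0512]
ee_rot: [0.651, 0.759, -0.003, -0.002]
wrist_force: [0.6, 0.4, -0.1]
gripper_width: 0.0855
finger_force: 0.0
```

Emit:
{"fn": "servo_tool", "kwargs": {"commands": [[-0.005,0.015,0.04,0,0,0.3,1],[-0.012,0.036,0.04,0,0,0.65,1],[-0.012,0.036,0.04,0,0,0.65,1],[-0.012,0.036,0.04,0,0,0.65,1]]}}

```text
clock: 20.25
tcp_pos: [0.5229, 0.2702, 0.0945]
ee_rot: [0.616, 0.788, -0.0, 0.0]
wrist_force: [0.1, -1.0, -0.1]
gripper_width: 0.0854
finger_force: 0.0
```

Run:
```python
from h import *
o=arm.get_obs();q=o['ee_rot'];print(o['tcp_pos'],'yaw',np.degrees(np.arctan2(2*q[1]**2-1,2*q[0]*q[1])))
spacers(shot('wrist','w6.png'),['22b','26o','30p','14y'])
```

```text
[0.52294582 0.27023487 0.09446448] yaw 13.947808888238583
22b c 0.5351 0.2366 raw (0.5345, 0.2403, 59.9, 29.4, 8.6, [316.0, 250.0])
26o c 0.5212 0.2827 raw (0.5209, 0.2839, 59.8, 28.5, 13.9, [313.0, 190.0])
30p c 0.5376 0.1434 raw (0.537, 0.1479, 59.6, 39.0, 7.2, [290.0, 344.0])
14y c 0.5251 0.1813 raw (0.5235, 0.1869, 59.9, 25.7, 16.2, [288.0, 306.0])
```

Emit:
{"fn": "servo_tool", "kwargs": {"commands": [[-0.0015,0.0125,-0.04,0,0,0,1],[-0.0015,0.0125,-0.07,0,0,0,1],[-0.0015,0.0125,-0.0805,0,0,0,1],[-0.0015,0.0125,-0.0805,0,0,0,1],[-0.0015,0.0125,-0.0805,0,0,0,-1],[-0.0015,0.0125,-0.0805,0,0,0,-1],[-0.0015,0.0125,-0.0805,0,0,0,-1],[-0.0015,0.0125,-0.0805,0,0,0,-1]]}}

```text
clock: 21.1
tcp_pos: [0.5226, 0.283, 0.0159]
ee_rot: [0.616, 0.788, 0.001, 0.001]
wrist_force: [-0.4, -1.2, 6.4]
gripper_width: 0.0588
finger_force: 43.6
```

Emit:
{"fn": "servo_tool", "kwargs": {"commands": [[0,0,0.045,0,0,0,-1],[0.006,-0.04,0.07,0,0,-0.5,-1],[0.018,-0.088,0.07,0,0,-1,-1],[0.03,-0.136,0.07,0,0,-1.5,-1],[0.042,-0.184,0.07,0,0,-2,-1],[0.054,-0.232,0.07,0,0,-2.5,-1],[0.066,-0.28,0.07,0,0,-2.85,-1],[0.073,-0.299,0.07,0,0,-2.85,-1]]}}

```text
clock: 21.9
tcp_pos: [0.5954, -0.0203, 0.0852]
ee_rot: [0.761, 0.649, 0.001, 0.001]
wrist_force: [0.6, 0.7, 1.0]
gripper_width: 0.0587
finger_force: 43.7
```

Emit:
{"fn": "servo_tool", "kwargs": {"commands": [[0,0,0,0,0,0,-1],[0,0,0,0,0,0,-1]]}}

```text
clock: 22.1
tcp_pos: [0.5947, -0.0162, 0.0846]
ee_rot: [0.76, 0.65, 0.0, 0.0]
wrist_force: [-0.2, 0.8, -0.5]
gripper_width: 0.0588
finger_force: 43.7
```

Run:
```python
from h import *
d=shot('wrist','w7.png');held(d,'26o')
```

```text
tcp [ 0.5945 -0.0155  0.0845] yaw -8.82 box 557 225 83 105 heldX 144.3 heldN -21.1 t 22.15 w 0.0585
```

View pics/w7.png

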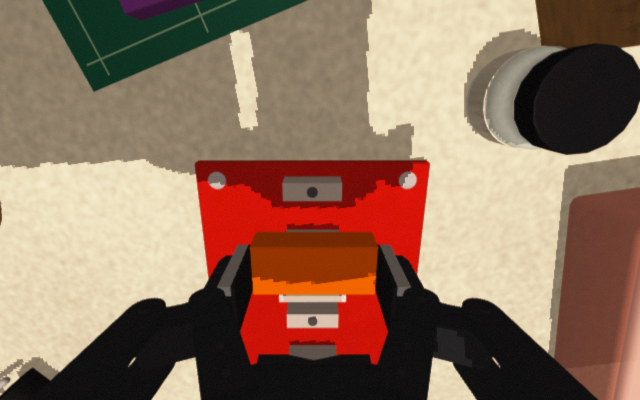

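Orange is held at columns 250–378 with its lower edge at row 293, centred over the bay column (rail at 312,190). I'll restrict the mask to the finger gap.

```bash
sed -i "s/m\[330:\]=0/m[330:]=0;m[:,:235]=0;m[:,395:]=0/" h.py
python3 - <<'E'
from h import *
d=shot('wrist');held(d,'26o')
n=np.array([.151,.9885])
for r in range(196,204): print(r,round(1e3*(ray(d,314,r,.024)[:2]-[.5968,-.0023])@n,1),d['color'][r,300:328].mean(0).astype(int),end=' | ')
E
```

```text
tcp [ 0.5945 -0.0152  0.0844] yaw -8.78 box 249 231 130 67 heldX 1.2 heldN -1.5 t 22.2 w 0.0588
196 3.1 [95 83 75] | 197 2.4 [101  88  79] | 198 1.8 [110  95  86] | 199 1.1 [118 103  92] | 200 0.4 [120 105  93] | 201 -0.3 [120 100  89] | 202 -1.0 [119  51  44] | 203 -1.7 [117  15  11] |
```

Emit:
{"fn": "servo_tool", "kwargs": {"commands": [[-0.0011,-0.0014,-0.03,0,0,0,-1],[-0.0011,-0.0014,-0.044,0,0,0,-1],[-0.0011,-0.0014,-0.048,0,0,0,-1],[-0.0011,-0.0014,-0.051,0,0,0,-1],[-0.0011,-0.0014,-0.053,0,0,0,-1],[-0.0011,-0.0014,-0.053,0,0,0,-1]]}}

```text
clock: 22.8
tcp_pos: [0.5939, -0.0173, 0.0315]
ee_rot: [0.759, 0.651, 0.0, 0.0]
wrist_force: [0.2, 1.3, -1.4]
gripper_width: 0.0585
finger_force: 43.6
```

Emit:
{"fn": "servo_tool", "kwargs": {"commands": [[0.0003,0.002,-0.003,0,0,0,-1],[0.0003,0.0025,-0.004,0,0,0,-1],[0.0003,0.0025,-0.004,0,0,0,-1]]}}

```text
clock: 23.1
tcp_pos: [0.5942, -0.0157, 0.0273]
ee_rot: [0.76, 0.65, 0.0, 0.001]
wrist_force: [-0.1, -4.6, 0.1]
gripper_width: 0.059
finger_force: 43.8
```

Emit:
{"fn": "servo_tool", "kwargs": {"commands": [[-0.0003,-0.002,0,0,0,0,-1],[-0.0005,-0.0035,0,0,0,0,-1],[-0.0005,-0.0035,0,0,0,0,-1]]}}

```text
clock: 23.4
tcp_pos: [0.5936, -0.0175, 0.0272]
ee_rot: [0.76, 0.65, 0.001, -0.0]
wrist_force: [2.2, 8.9, 0.5]
gripper_width: 0.0588
finger_force: 43.8
```

Orange has about 1.8 mm of play, so it is snug in bay 1. Seating, releasing, and going to purple.

Emit:
{"fn": "servo_tool", "kwargs": {"commands": [[0.0002,0.001,-0.003,0,0,0,-1],[0.0002,0.0012,-0.0055,0,0,0,-1],[0.0002,0.0012,-0.0055,0,0,0,1],[0.0002,0.0012,-0.0055,0,0,0,1],[0.0002,0.0012,-0.0055,0,0,0,1],[0.0002,0.0012,0.03,0,0,0,1],[0.0002,0.0012,0.07,0,0,0,1]]}}

```text
clock: 24.1
tcp_pos: [0.5927, -0.0174, 0.0964]
ee_rot: [0.76, 0.65, -0.001, -0.001]
wrist_force: [0.5, 0.3, 0.4]
gripper_width: 0.0849
finger_force: 0.0
```

Emit:
{"fn": "servo_tool", "kwargs": {"commands": [[-0.017,0.045,0,0,0,0.6,1],[-0.033,0.09,0,0,0,1.2,1],[-0.05,0.135,0,0,0,1.95,1],[-0.056,0.148,0,0,0,1.95,1],[-0.056,0.148,0,0,0,1.95,1],[-0.056,0.148,0,0,0,1.95,1]]}}

```text
clock: 24.7
tcp_pos: [0.5379, 0.13, 0.0969]
ee_rot: [0.665, 0.747, -0.0, 0.0]
wrist_force: [0.2, -0.2, -0.8]
gripper_width: 0.0856
finger_force: 0.0
```

Run:
```python
from h import *
o=arm.get_obs();q=o['ee_rot'];print(o['tcp_pos'],'yaw',np.degrees(np.arctan2(2*q[1]**2-1,2*q[0]*q[1])))
spacers(shot('wrist','w8.png'),['30p','14y','22b'])
```

```text
[0.53786768 0.1300007  0.09693175] yaw 6.706521919554121
30p c 0.5383 0.1384 raw (0.5381, 0.1398, 59.7, 32.8, 6.7, [313.0, 193.0])
14y c 0.5251 0.1821 raw (0.525, 0.1823, 59.5, 14.5, 16.0, [302.0, 134.0])
22b c 0.5351 0.2362 raw (0.5351, 0.2364, 59.6, 22.5, 9.2, [327.0, 47.0])
```

Emit:
{"fn": "servo_tool", "kwargs": {"commands": [[0,0.0083,-0.04,0,0,0,1],[0,0.0083,-0.07,0,0,0,1],[0,0.0083,-0.0825,0,0,0,1],[0,0.0083,-0.0825,0,0,0,1],[0,0.0083,-0.0825,0,0,0,-1],[0,0.0083,-0.0825,0,0,0,-1],[0,0.0083,-0.0825,0,0,0,-1],[0,0.0083,-0.0825,0,0,0,-1]]}}

```text
clock: 25.55
tcp_pos: [0.5386, 0.1388, 0.0163]
ee_rot: [0.664, 0.747, 0.001, 0.001]
wrist_force: [-1.0, -1.7, 7.2]
gripper_width: 0.0587
finger_force: 43.4
```

Emit:
{"fn": "servo_tool", "kwargs": {"commands": [[0,0,0.045,0,0,0,-1],[0.006,-0.035,0.07,0,0,-0.5,-1],[0.013,-0.083,0.07,0,0,-1,-1],[0.02,-0.131,0.07,0,0,-1.5,-1],[0.027,-0.18,0.07,0,0,-1.94,-1],[0.034,-0.228,0.07,0,0,-1.94,-1],[0.04,-0.256,0.07,0,0,-1.94,-1],[0.04,-0.256,0.07,0,0,-1.94,-1]]}}

```text
clock: 26.35
tcp_pos: [0.5781, -0.1208, 0.0856]
ee_rot: [0.76, 0.649, 0.0, 0.001]
wrist_force: [0.0, 0.8, -0.1]
gripper_width: 0.0587
finger_force: 44.0
```

Emit:
{"fn": "servo_tool", "kwargs": {"commands": [[0,0,0,0,0,0,-1],[0,0,0,0,0,0,-1]]}}

```text
clock: 26.55
tcp_pos: [0.5776, -0.1163, 0.085]
ee_rot: [0.759, 0.651, 0.0, 0.0]
wrist_force: [0.8, -0.7, -1.3]
gripper_width: 0.0586
finger_force: 44.0
```

Run:
```python
from h import *
d=shot('wrist','w9.png');held(d,'30p')
n=np.array([.151,.9885])
for r in range(170,215,2): print(r,round(1e3*(ray(d,312,r,.024)[:2]-[.5817,-.1013])@n,1),d['color'][r,300:326].mean(0).astype(int),end=' | ')
```

```text
tcp [ 0.5776 -0.1161  0.0849] yaw -8.7 box 249 230 130 68 heldX 1.1 heldN 0.7 t 26.6 w 0.0586
170 18.2 [133  14   7] | 172 16.9 [133  14   8] | 174 15.6 [122  66  58] | 176 14.3 [110  96  85] | 178 12.9 [112  96  87] | 180 11.6 [120 103  92] | 182 10.3 [141 122 110] | 184 9.0 [135 117 106] | 186 7.6 [114  98  90] | 188 6.3 [107  93  85] | 190 5.0 [104  90  82] | 192 3.6 [107  93  85] | 194 2.3 [121 105  95] | 196 0.9 [139 121 109] | 198 -0.5 [137  82  72] | 200 -1.8 [132  16  10] | 202 -3.2 [131  14   8] | 204 -4.6 [131  14   7] | 206 -6.0 [132  14   8] | 208 -7.4 [136  14   8] | 210 -8.8 [196  19   9] | 212 -10.2 [226  20   8] | 214 -11.6 [227  19   8] |
```

View pics/w9.png

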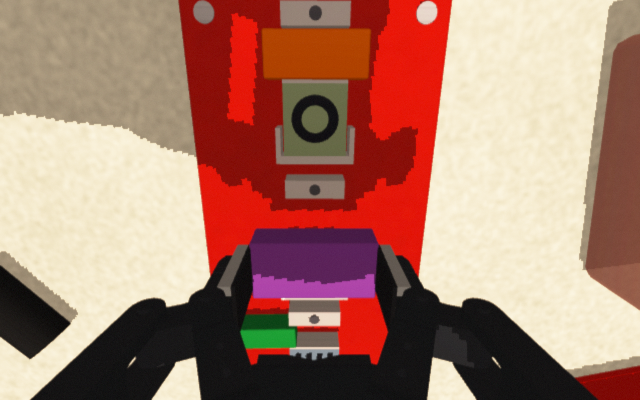

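Orange sits down in bay 1 at (316,53). Green in bay 3, at about (268,330), has slid to −x along the gap, so it was knocked aside and I'll mend it. First purple, held at (313,263), goes into bay 2.

Emit:
{"fn": "servo_tool", "kwargs": {"commands": [[0.0005,-0.0016,-0.03,0,0,0,-1],[0.0005,-0.0016,-0.044,0,0,0,-1],[0.0005,-0.0016,-0.048,0,0,0,-1],[0.0005,-0.0016,-0.051,0,0,0,-1],[0.0005,-0.0016,-0.053,0,0,0,-1],[0.0005,-0.0016,-0.053,0,0,0,-1]]}}

```text
clock: 27.2
tcp_pos: [0.5785, -0.1181, 0.0322]
ee_rot: [0.759, 0.651, 0.001, 0.0]
wrist_force: [1.6, 5.6, -3.3]
gripper_width: 0.0587
finger_force: 43.9
```

Emit:
{"fn": "servo_tool", "kwargs": {"commands": [[0.0,0.0009,-0.003,0,0,0,-1],[0.0,0.0009,-0.006,0,0,0,-1],[0.0,0.0009,-0.0095,0,0,0,-1],[0.0,0.0009,-0.0095,0,0,0,-1]]}}

```text
clock: 27.6
tcp_pos: [0.5785, -0.118, 0.0241]
ee_rot: [0.759, 0.651, 0.0, 0.0]
wrist_force: [-10.3, 3.4, 24.2]
gripper_width: 0.0586
finger_force: 47.0
```

Purple is seated. Release, lift, and look at green.

Emit:
{"fn": "servo_tool", "kwargs": {"commands": [[0,0,0.001,0,0,0,1],[0,0,0.001,0,0,0,1],[0,0,0.001,0,0,0,1],[0,0,0.03,0,0,0,1],[0,0,0.07,0,0,0,1],[-0.02,-0.04,0.09,0,0,0,1],[-0.04,-0.08,0.09,0,0,0,1],[-0.055,-0.1,0.09,0,0,0,1]]}}

```text
clock: 28.4
tcp_pos: [0.5221, -0.2203, 0.1126]
ee_rot: [0.76, 0.65, 0.0, 0.001]
wrist_force: [-0.4, 0.1, -0.2]
gripper_width: 0.0853
finger_force: 0.0
```

Emit:
{"fn": "servo_tool", "kwargs": {"commands": [[0,0,0,0,0,0,1],[0,0,0,0,0,0,1]]}}

```text
clock: 28.6
tcp_pos: [0.523, -0.218, 0.1119]
ee_rot: [0.759, 0.651, 0.0, -0.0]
wrist_force: [-0.3, 0.2, 0.3]
gripper_width: 0.0856
finger_force: 0.0
```

Run:
```python
from h import *
o=arm.get_obs();q=o['ee_rot'];print(o['tcp_pos'],'yaw',np.degrees(np.arctan2(2*q[1]**2-1,2*q[0]*q[1])))
d=shot('wrist','w10.png');spacers(d,['18g'],z=.026);spacers(d,['18g'],z=.018)
```

```text
[ 0.5230065  -0.21797966  0.11189701] yaw -8.829836268033477
18g c 0.521 -0.2038 raw (0.5212, -0.2024, 58.7, 20.8, -7.4, [307.0, 187.0])
18g c 0.5204 -0.2065 raw (0.5206, -0.2047, 60.9, 21.6, -7.4, [307.0, 187.0])
```

View pics/w10.png

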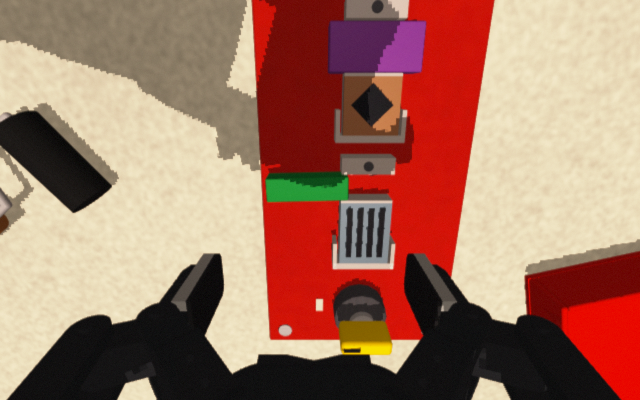

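Purple (377,47) sits in bay 2. Green (307,187) lies flat on the board, partly in bay 3's gap but about 44 mm to −x. The end grip is blocked there by the block and rail, so I'll close the fingers and push it along the gap from its outer end.

Emit:
{"fn": "servo_tool", "kwargs": {"commands": [[-0.03,0.012,0,0,0,0,-1],[-0.0567,0.0227,0,0,0,0,-1],[-0.0567,0.0227,0,0,0,0,-1],[-0.0567,0.0227,-0.02,0,0,0,-1],[-0.0567,0.0227,-0.05,0,0,0,-1],[-0.0567,0.0227,-0.08,0,0,0,-1],[-0.0567,0.0227,-0.087,0,0,0,-1],[-0.0567,0.0227,-0.087,0,0,0,-1]]}}

```text
clock: 29.45
tcp_pos: [0.4666, -0.1946, 0.0245]
ee_rot: [0.759, 0.651, -0.0, -0.001]
wrist_force: [0.5, -0.4, 0.3]
gripper_width: -0.0001
finger_force: 0.0
```

Emit:
{"fn": "servo_tool", "kwargs": {"commands": [[0.007,-0.001,0,0,0,0,-1],[0.014,-0.002,0,0,0,0,-1],[0.021,-0.003,0,0,0,0,-1],[0.028,-0.004,0,0,0,0,-1],[0.035,-0.005,0,0,0,0,-1],[0.041,-0.006,0,0,0,0,-1],[0.045,-0.0068,0,0,0,0,-1],[0.045,-0.0068,0,0,0,0,-1]]}}

```text
clock: 30.25
tcp_pos: [0.5117, -0.202, 0.0249]
ee_rot: [0.759, 0.651, 0.0, 0.0]
wrist_force: [0.3, -0.9, 0.2]
gripper_width: -0.0002
finger_force: 0.0
```

Run:
```python
from h import *
o=arm.get_obs();print(o['tcp_pos'],o['wrist_force'])
d=shot('wrist','w11.png');spacers(d,['18g'],z=.026)
h=cv2.inRange(cv2.cvtColor(d['color'],cv2.COLOR_RGB2HSV),*HUES['18g']);print([ (cv2.boundingRect(c)) for c in cv2.findContours(h,0,1)[0] if cv2.contourArea(c)>200])
print(proj(d,[.5651,-.2104,.026]),proj(d,[.5354,-.2059,.026]),proj(d,[.5948,-.2149,.026]))
```

```text
[ 0.51173997 -0.20198713  0.02485851] [ 0.30839679 -0.85390068  0.18903781]
18g c 0.5553 -0.2091 raw (0.5558, -0.2058, 60.9, 24.7, -8.8, [404.0, 266.0])
[(341, 241, 130, 47)]
[425.30451714 270.41763345] [362.14445167 270.58105857] [488.47684893 270.2541766 ]
```

The push works: green has about 9.5 mm to go and is straight.

Emit:
{"fn": "servo_tool", "kwargs": {"commands": [[0.004,-0.0006,0,0,0,0,-1],[0.008,-0.0012,0,0,0,0,-1],[0.0095,-0.0014,0,0,0,0,-1],[0.0095,-0.0014,0,0,0,0,-1],[0.0,0.0,0,0,0,0,-1],[-0.015,0.002,0.03,0,0,0,-1],[-0.015,0.002,0.08,0,0,0,-1],[-0.015,0.002,0.13,0,0,0,-1]]}}

```text
clock: 31.1
tcp_pos: [0.4949, -0.1996, 0.1561]
ee_rot: [0.759, 0.651, -0.0, -0.001]
wrist_force: [0.5, -1.0, -0.2]
gripper_width: -0.0001
finger_force: 0.0
```

Emit:
{"fn": "servo_tool", "kwargs": {"commands": [[0.03,-0.03,0.04,0,0,0,-1],[0.06,-0.07,0.08,0,0,0,-1],[0.06,-0.09,0.1,0,0,0,-1],[0.06,-0.09,0.1,0,0,0,-1],[0.06,-0.09,0.1,0,0,0,-1]]}}

```text
clock: 31.6
tcp_pos: [0.5558, -0.2903, 0.2547]
ee_rot: [0.759, 0.651, 0.0, -0.0]
wrist_force: [-0.3, -0.0, -0.5]
gripper_width: -0.0001
finger_force: 0.0
```

Run:
```python
from h import *
o=arm.get_obs();print(o['tcp_pos'],o['clock'])
d=shot('wrist','w12.png')
for k in ('18g','26o','30p'): spacers(d,[k],z=.026)
h=cv2.cvtColor(d['color'],cv2.COLOR_RGB2HSV)
for z in (.06,): print('lock',blobs(d,(20,150,90),(34,255,255),z,None,50))
print('gap3',[.5651,-.2104],'gap2',[.5793,-.1172],'gap1',[.5947,-.0163])
cv2.imwrite('pics/w12c.png',cv2.resize(d['color'][0:300,210:430,::-1],None,fx=2,fy=2))
```

```text
[ 0.55575805 -0.29029573  0.25473145] 31.6
18g c 0.5653 -0.2094 raw (0.5651, -0.2106, 58.8, 15.5, -8.8, [310.0, 92.0])
lock [(0.5473, -0.3178, 35.2, 18.4, -8.8, [309.0, 196.0])]
gap3 [0.5651, -0.2104] gap2 [0.5793, -0.1172] gap1 [0.5947, -0.0163]
```

View pics/w12c.png

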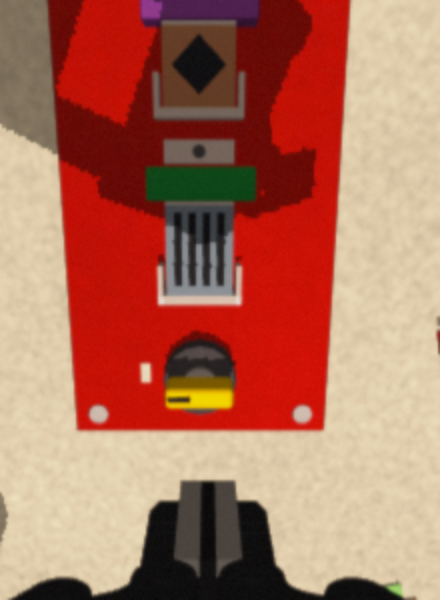

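Green is now centred in bay 3's gap at crop (200,183), the wing head is yellow at crop (200,393), about (0.547,−0.321), and purple is still in bay 2. Now the lock: grip its 12 mm thickness with the tool turned 90°.

Emit:
{"fn": "servo_tool", "kwargs": {"commands": [[0,-0.005,-0.02,0,0,1,-0.2],[-0.003,-0.01,-0.04,0,0,2,-0.2],[-0.005,-0.02,-0.06,0,0,3,-0.2],[-0.007,-0.025,-0.08,0,0,4,-0.2],[-0.009,-0.031,-0.1,0,0,5,-0.2],[-0.009,-0.031,-0.12,0,0,6,-0.2],[-0.009,-0.031,-0.125,0,0,7,-0.2],[-0.009,-0.031,-0.125,0,0,8,-0.2]]}}

```text
clock: 32.45
tcp_pos: [0.5461, -0.3194, 0.1275]
ee_rot: [0.296, 0.955, 0.001, -0.002]
wrist_force: [0.0, 0.2, 0.7]
gripper_width: 0.0342
finger_force: 0.0
```

Emit:
{"fn": "servo_tool", "kwargs": {"commands": [[0,0,0,0,0,1,-0.2],[0,0,0,0,0,2,-0.2],[0,0,0,0,0,3,-0.2],[0,0,0,0,0,3.25,-0.2],[0,0,0,0,0,3.25,-0.2],[0,0,0,0,0,3.25,-0.2]]}}

```text
clock: 33.05
tcp_pos: [0.5469, -0.3201, 0.1294]
ee_rot: [0.077, 0.997, 0.0, -0.001]
wrist_force: [0.5, -0.2, 0.0]
gripper_width: 0.034
finger_force: 0.0
```

Run:
```python
from h import *
o=arm.get_obs();q=o['ee_rot'];print(o['tcp_pos'],'yaw',np.degrees(np.arctan2(2*q[1]**2-1,2*q[0]*q[1])),o['gripper_width'],o['joints'])
d=shot('wrist','w13.png')
print(blobs(d,(20,150,90),(34,255,255),.06,None,50),proj(d,[.5468,-.321,.06]))
d=shot('top')
for k in ('14y','22b'): print(k,blobs(d,*HUES[k],.018,(205,160,310,240)))
for k in ('18g','26o','30p'): print(k,blobs(d,*HUES[k],.026,(320,140,460,220),20))
```

```text
[ 0.54691852 -0.32014195  0.1293776 ] yaw 81.1809235299117 0.03402698064502362 [-5.87376130e-01  5.89913674e-01  1.37733244e+00  2.44037667e-05
  1.17565471e+00 -2.00426001e+00]
[(0.5432, -0.3214, 42.3, 12.1, -9.6, [309.0, 206.0])] [310.23951064 211.63649236]
14y [(0.5223, 0.1789, 62.2, 15.9, 16.7, [273.0, 198.0])]
22b [(0.5321, 0.2336, 62.2, 24.2, 8.3, [255.0, 195.0])]
18g []
26o [(0.5907, -0.0188, 65.7, 25.8, -8.3, [337.0, 174.0])]
30p [(0.5746, -0.1195, 58.1, 28.0, -8.6, [370.0, 178.0])]
```

View pics/w13.png

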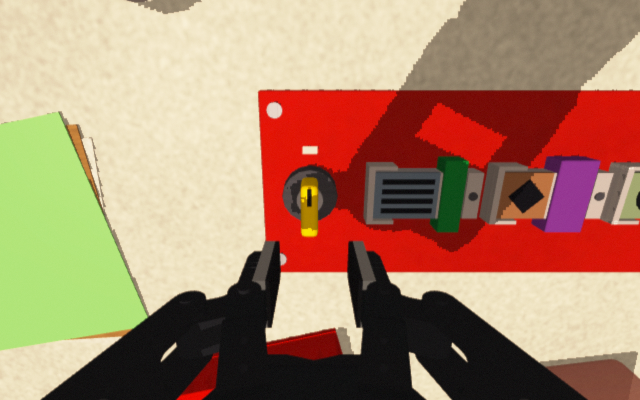

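The wing head at (309,206) is lined up between the fingertips (col ~312), and green (453,195) and purple (570,195) sit in their gaps. Descend and grip.

Emit:
{"fn": "servo_tool", "kwargs": {"commands": [[0,-0.001,-0.04,0,0,0,-0.2],[0,-0.001,-0.07,0,0,0,-0.2],[0,-0.001,-0.08,0,0,0,-0.2],[0,-0.001,-0.08,0,0,0,-0.2],[0,-0.001,-0.08,0,0,0,-1],[0,-0.001,-0.08,0,0,0,-1],[0,-0.001,-0.08,0,0,0,-1]], "force": 90}}

```text
clock: 33.85
tcp_pos: [0.548, -0.323, 0.0521]
ee_rot: [0.077, 0.997, -0.001, 0.001]
wrist_force: [-0.2, -4.3, 3.7]
gripper_width: 0.0099
finger_force: 90.5
```

Emit:
{"fn": "servo_tool", "kwargs": {"commands": [[0,0,-0.004,0,0,0,-1],[0,0,-0.007,0,0,0,-1],[0,0,-0.0078,0,0,0,-1],[0,0,-0.0078,0,0,0,-1]]}}

```text
clock: 34.25
tcp_pos: [0.5482, -0.323, 0.0446]
ee_rot: [0.077, 0.997, -0.001, 0.002]
wrist_force: [-3.6, -3.2, 12.0]
gripper_width: 0.0095
finger_force: 91.8
```

Pressed 7.5 mm. Turning clockwise.

Emit:
{"fn": "servo_tool", "kwargs": {"commands": [[0,0,0,0,0,-1,-1],[0,0,0,0,0,-2,-1],[0,0,0,0,0,-3,-1],[0,0,0,0,0,-4,-1],[0,0,0,0,0,-5,-1],[0,0,0,0,0,-6,-1]]}}

```text
clock: 34.85
tcp_pos: [0.5476, -0.3241, 0.0446]
ee_rot: [0.478, 0.878, -0.001, 0.002]
wrist_force: [-8.5, -11.3, 11.5]
gripper_width: 0.0095
finger_force: 91.7
```

Emit:
{"fn": "servo_tool", "kwargs": {"commands": [[0,0,0,0,0,-1,-1],[0,0,0,0,0,-2,-1],[0,0,0,0,0,-3,-1],[0,0,0,0,0,-4,-1],[0,0,0,0,0,-5,-1],[0,0,0,0,0,-5.4,-1],[0,0,0,0,0,-5.4,-1]]}}

```text
clock: 35.55
tcp_pos: [0.5466, -0.3245, 0.0446]
ee_rot: [0.767, 0.642, -0.001, 0.002]
wrist_force: [-15.8, -12.8, 14.8]
gripper_width: 0.0099
finger_force: 92.4
```

Emit:
{"fn": "servo_tool", "kwargs": {"commands": [[0,0,0,0,0,0,-0.2],[0,0,0,0,0,0,-0.2],[0,0,0,0,0,0,-0.2],[0,0,0.04,0,0,0,-0.2],[0,0,0.09,0,0,0,-0.2],[-0.02,-0.01,0.13,0,0,0,-0.2],[-0.03,-0.02,0.17,0,0,0,-0.2]]}}

```text
clock: 36.25
tcp_pos: [0.5167, -0.3416, 0.2141]
ee_rot: [0.766, 0.643, 0.0, 0.0]
wrist_force: [0.2, -0.7, 0.0]
gripper_width: 0.034
finger_force: 0.0
```

Emit:
{"fn": "servo_tool", "kwargs": {"commands": [[0,0,0.03,0,0,0,-0.2],[0,0,0.05,0,0,0,-0.2],[0,0,0.05,0,0,0,-0.2],[0,0,0.05,0,0,0,-0.2]]}}

```text
clock: 36.65
tcp_pos: [0.5174, -0.3416, 0.2615]
ee_rot: [0.766, 0.643, 0.0, -0.0]
wrist_force: [-0.1, -0.6, -0.8]
gripper_width: 0.0345
finger_force: 0.0
```

Run:
```python
from h import *
d=shot('wrist','w14.png');t=shot('top')
print(blobs(d,(20,150,90),(34,255,255),.056,None,50))
spacers(d,['18g','26o','30p'],z=.026)
for k in ('14y','22b'): print(k,blobs(t,*HUES[k],.018,(205,160,310,240)))
for k in ('26o','30p'): print(k,blobs(t,*HUES[k],.026,(320,140,460,220),20))
a=cv2.resize(d['color'][0:280,180:440,::-1],(520,560));b=cv2.resize(t['color'][140:225,315:385,::-1],(280,340),interpolation=2)
b=np.vstack([b,np.zeros((220,280,3),np.uint8)]);cv2.imwrite('pics/w14c.png',np.hstack([a,b]))
```

```text
[(0.5471, -0.3199, 38.7, 11.9, 81.0, [336.0, 144.0])]
18g c 0.565 -0.2112 raw (0.565, -0.2113, 58.8, 17.7, -8.8, [336.0, 35.0])
14y [(0.5223, 0.1789, 62.2, 15.9, 16.7, [273.0, 198.0])]
22b [(0.5321, 0.2334, 62.2, 23.8, 8.3, [255.0, 195.0])]
26o [(0.5907, -0.0188, 65.7, 25.6, -8.5, [337.0, 174.0])]
30p [(0.5748, -0.1195, 57.8, 28.0, -8.6, [370.0, 178.0])]
```

View pics/w14c.png

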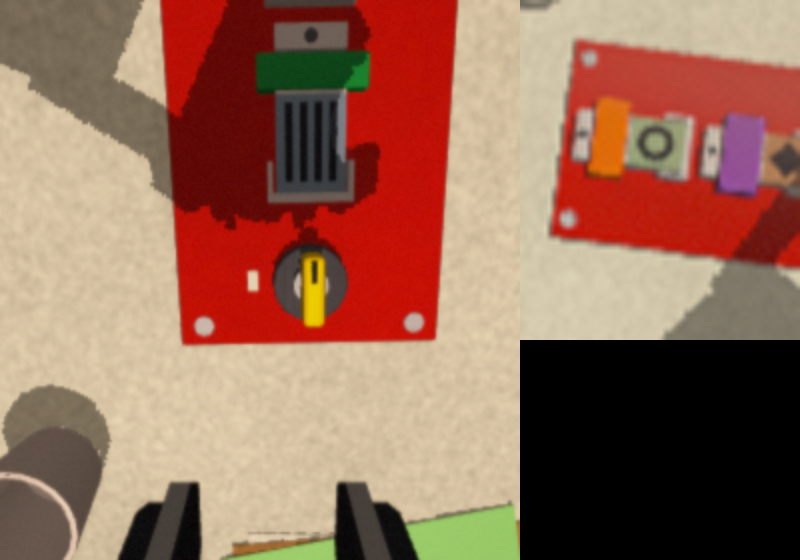

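The wing head now lies across the board (81°), and it stayed there after release. All three spacers sit in their gaps, and yellow and blue are on the mat. Handing in.

```bash
python3 -c "
from h import *
print(workorder.job_done())"
```

```text
the job is handed in; nothing more can be done
None
```

The job is handed in (no verdict came back): spacer 26 is in bay 1, 30 in bay 2 and 18 in bay 3 (18 was knocked aside, so I pushed it back to centre), the lock is turned 90° and stayed there when released, and 14 and 22 are on the mat; I stopped trying at the snug or thickest fit, so I never tested the next-thicker spacer in bays 1 and 3, tried 26 in bay 2, or touched the ink jar.

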